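# Square up a set-floor slab against its register pegs and pin it

### The arm

A 6-joint arm with a two-finger parallel gripper is mounted at the origin on the work surface. World frame = base frame: x ahead of the robot, y to its left, z up, the work surface at z = 0. Lengths are in m, angles in rad, forces in N, time in s.
With the tool pointing down it reaches from about 0.375 to 0.975 m from the base axis. Payload 3.8 kg.
Tool frame: the origin (TCP) lies on the mounting face of the last link; the fingertips stand 173 mm ahead of it and the grasp point (between the pads) lies 155 mm ahead of it; z points along the fingers, y is the direction in which the jaws open and shut (so a half turn about z gives the same grasp; the last joint's range is limited). The gripper opens to 85 mm and grips with 20 to 120 N. Pads are 22 mm wide; open, the fingers measure 114 mm over their backs; the gripper's body (76 mm by 85 mm) begins 54 mm behind the grasp point. The pads swing forward as they close: fully open they stand 13 mm farther back than shut.
Start: joints at [1.259, 0.264, 1.604, -0, 1.274, -0.037], TCP at [0.183, 0.65, 0.405] pointing down, gripper open.
Joint ranges: [-2.63, 2.63], [-0.94, 2.18], [0.31, 2.57], [-1.31, 4.45], [0, 2.66], [-2.55, 2.55]. Speed limits (rad/s): [2.57, 2.57, 3.14, 3.14, 3.14, 3.14].

### API

Orientations are given as a rotation vector (axis times angle).
In Python, from workcell import bot gives the robot as it stands.
- The arm moves only by the shell command python3 -m jog 'ROWS' [FORCE]. ROWS is JSON, a list that holds one entry, the list of rows, each a list of 7 numbers: the closure, from 0 (fully open) to 1 (shut), then the shift along the tool's x, y, z in cm, then the turn, a rotation vector about the tool's x, y, z in rad. A call has 1 to 12 rows; each row is the pose to reach, as a shift and turn from the pose commanded when the call began, along the tool's axes at that moment; what a row does not reach only later rows make up. A row lasts 1/8 s, in which the tool goes at most 62.5 mm and 10.7 degrees, less where a joint would pass 70% of its speed; a pose out of reach is approached as far as the arm can. A call with a gripper value outside its range is refused whole. The fingers move at their own pace and stop on an object; FORCE is the grip in N (left out, the last holds). Time passes only in rows, so rows that repeat a pose let the fingers close. It gives the time, the measured TCP pose, the force and the opening at its end, in the units of the state.
- bot.read_state(): the state, without advancing time (a new reading comes with each control period).
- bot.read_camera(name): name is "scene" or "top"; returns the picture (384x512x3 uint8, red, green, blue); there is no depth.
- bot.camera_model(name): a dict with "intrinsics" (3x3 intrinsics, pixels), "k1" (the pictures are not rectified: a ray, as slopes to the right and down, at radius r is drawn at 1 + k1 r^2 times it, then the intrinsics apply), "rvec" (rotation vector, rad) and "tvec" (3), from world to camera coordinates, as OpenCV has them. Camera axes: x right, y down, z forward; pixel columns grow to the right and rows downward; lengths in m; the calibration is good to about 2 mm. A picture is of the moment at which its call begins. camera_model takes no time and is no camera call.
- bot.finish_job(): hands the job in, once; it reports no verdict.
The state is a dict: "time": time; "q": joint angles; "joint_vel": joint speeds; "joint_torque": joint torques, N m; "tool_pos": TCP position; "tcp_rot": TCP orientation; "wrist_force": force on the tool from outside, world axes, zero at the start; "torque": the same for the moment, N m; "width": opening from 0.0 (shut) to 1.0 (fully open).
Only numpy, scipy, OpenCV 4.12 (cv2) and the standard library are available. Lean on these libraries where they do the work, as an engineer would, in place of code of your own. Each camera call takes 0.05 s, during which the arm holds its last target.

### The job

Square up the plaster floor slab for the next shot: set its corner nearest the three pegs snug against the pegs there, then push the diagonally opposite corner so that the slab, sliding flat on the deck, turns on them until it beds firmly on all three; plaster chips, so press only lightly. Then take the slim locating pin out of the wooden block and drop it gently through the slab's hole into the deck until its head sits down on the slab. Let go, leaving the slab tight to its pegs and everything else where it was.

Things in the scene. Friction and masses are not known exactly. Their poses are not given: they have to be found in the camera images.
- deck: Fixed flat grey shooting deck 300 (x) x 500 (y) x 30 mm, drilled all over with 10 mm holes on a 25 mm grid. Origin: centre of its underside; x roughly away from the robot, y to its left, top at z 30 mm; turned up to 0.2 rad. Squared up, the slab has its pivot corner at deck x 45, y -95 mm and its axes parallel to the deck's.
- slab: Loose plaster paving slab 100 x 160 x 12 mm, 0.17 to 0.35 kg, flat on the deck; a few N slide it. Origin: its pivot corner, underside; from there it reaches 100 mm along its -x and 160 mm along its +y. Long edge x = 0 beds on peg_near (45 mm from the corner) and peg_far (145 mm), short edge y = 0 on peg_side (20 mm). Starts 0.3 to 0.45 rad counter-clockwise of square, corner within 25 mm of its place.
- slab_push (a point): The slab's corner diagonally opposite the pivot corner, at slab x -100, y 160, half way up the edge (6 mm over the deck). Pushing the edge x = -100 beside this corner, along the slab's +x, turns the slab clockwise.
- slab_swing (a point): Point on the slab's long edge x = 0, 145 mm from the pivot corner, half way up: it ends against peg_far.
- slab_hole (a point): Centre of the slab's 11 mm through hole, at its top face (slab x -45, y 120, z 12 mm).
- deck_hole (a point): Mouth of the deck hole, 10 mm wide and 28 mm deep, that comes under the slab's hole when the slab is square (deck x 0, y 25, z 30 mm).
- peg_side: Fixed steel peg in the deck, 10 mm diameter, 20 mm high (8 mm above the slab). Origin: centre of its foot on the deck top; at deck x 25, y -100 mm. Stops the slab's short edge.
- peg_near: The same kind of peg at deck x 50, y -50 mm. Stops the slab's long edge near the pivot corner.
- peg_far: The same kind of peg at deck x 50, y 50 mm. Stops the slab's long edge at its far end.
- pin_block: Fixed dark wood block 60 (x) x 100 (y) x 34 mm on the deck left of the slab, turned up to 0.3 rad to the deck, with two 12.5 mm through holes 27 mm either side of its centre along its y. Origin: centre of its underside.
- slim_pin: Loose locating pin of about 50 g, standing in either hole of the block: round knurled head 20 mm diameter and 26 mm high, below it a shaft 8 mm diameter and 30 mm long with a chamfered tip. Origin: on the axis at the underside of the head; z up. In the block, the head sits on the block's top.
- pin_tip (a point): Centre of the lower end of the slim pin's shaft, 30 mm under the head.
- stout_pin: The other pin in the block, with a 31 mm head and an 11 mm shaft, too thick for the slab's place. Leave it in the block.
- puppet: Bystander: loose 150 mm tall animation puppet standing on the deck beyond the pegs on the right. Origin between its feet.
- rock: Bystander: loose model rock about 45 mm wide, 27 mm high, on the right of the deck.
- brush: Bystander: paint brush lying on the table to the right of the deck.
- driver: Bystander: screwdriver lying on the table to the left of the deck.
- tape: Bystander: roll of tape, 90 mm diameter, lying on the table to the left of the deck.
- glue: Bystander: bottle, 44 mm diameter, 110 mm high, standing on the table at the right.
- pot: Bystander: small white pot, 64 mm wide, 50 mm high, on the table at the near right.
There are look-alikes about, which are no part of the job. Of the things shaped like the slab, the white one is meant.

How it is judged:
On the way, in this order (a step that is already met when the one before it is completed fails the run):
1. while the slab is still askew, its corner bears on a peg there (angle between the y axis of slab and the y axis of deck, either way round above 0.04 rad and (contact force between slab and peg_side above 0.3 N or contact force between slab and peg_near above 0.3 N)), for 0.05 s.
2. the slab is pressed home on its pegs, lying within 2.5 mm of all three ((contact force between slab and peg_far above 1 N or contact force between slab and peg_near above 1 N or contact force between slab and peg_side above 1 N) and x of each of slab, slab_swing in the frame of deck above 0.0425 m and y of slab in the frame of deck below -0.0925 m), for 0.1 s.
3. the slim pin is through the slab and in the deck (z of pin_tip in the frame of deck below 0.02 m and horizontal distance between pin_tip and deck_hole below 0.004 m), for 0.1 s.
At the end, for the whole second after the job is handed in: The slab lies flat with its edges within 2 mm of all three pegs; the slim pin stands upright in the deck hole through the slab's hole, its head within 2 mm of the slab's top; both at rest (x of each of slab, slab_swing in the frame of deck above 0.043 m and y of slab in the frame of deck below -0.093 m and angle between slab's own z axis and vertical below 0.03 rad and z of slim_pin in the frame of deck below 0.044 m and horizontal distance between pin_tip and deck_hole below 0.004 m and angle between slim_pin's own z axis and vertical below 0.12 rad and linear speed of each of slab, slim_pin below 0.01 m/s); the robot touches nothing.
It fails at once if the slab is pushed by the robot with more than 18 N (contact force between the arm and slab above 18 N).
It fails at once if the pin is pressed on the slab with more than 20 N (contact force between slim_pin and slab above 20 N).
It fails at once if the slab is lifted or tipped instead of slid flat (z of slab in the frame of deck above 0.036 m or angle between slab's own z axis and vertical above 0.08 rad).
It fails at once if the slab's corner wanders more than 35 mm from its place at the pegs (x of slab in the frame of deck below 0.01 m or y of slab in the frame of deck above -0.06 m).
It fails at once if a bystander or the stout pin is moved by more than 15 mm or the puppet tipped (distance of any of puppet, rock, stout_pin, brush, driver, tape, glue, pot from where it was at the start of the episode above 0.015 m or angle between puppet's own z axis and vertical above 0.3 rad).
It also fails if it takes over 67 s, if anything falls off the work surface, if the arm or the gripper's body presses on something with over 40 N, if the wrist force passes 120 N, or if a joint passes its speed limit or range.

## Working session

There is one attempt and no reset: what is moved stays moved. The work goes in short steps, Python scripts to look and compute and a shell command to move; the robot and the scene stay as the last step left them, time stands still between calls to the robot, and variables do not carry over. Pictures are saved under pics/ and viewed, and the job is handed in when it is done.

```bash
ls; mkdir -p pics; python3 - <<'E'
from workcell import bot
import cv2
s=bot.read_state();print(s)
for n in("top","scene"):
    print(n,bot.camera_model(n))
    im=bot.read_camera(n); cv2.imwrite(f"pics/{n}0.png",im[...,::-1])
E
```

```text
pics
{'time': 0.0, 'q': array([ 1.25909370e+00,  2.64793227e-01,  1.60537736e+00,  2.20095841e-05,
        1.27370886e+00, -3.68540546e-02]), 'joint_vel': array([ 0.00043437, -0.00024772,  0.00055711,  0.00153538,  0.00118825,
       -0.00097318]), 'joint_torque': array([ 1.35926814e-03, -5.15121317e+01, -3.67312539e+01, -5.20009542e-05,
        1.32988935e-02,  3.23374650e-05]), 'tool_pos': array([0.1830598 , 0.64934964, 0.40333276]), 'tcp_rot': array([-0.43032613, -3.11155747,  0.00353147]), 'wrist_force': array([-0.03584286, -0.0783381 ,  0.27639106]), 'torque': array([-0.02403078,  0.03301898,  0.04421788]), 'width': 1.0006876849676027}
top {'intrinsics': array([[399.74584741,   0.        , 251.27250716],
       [  0.        , 399.74584741, 193.75952576],
       [  0.        ,   0.        ,   1.        ]]), 'k1': 0.012162698056306357, 'rvec': array([ 2.09121996, -2.15574523,  0.13237852]), 'tvec': array([0.02133866, 0.5207703 , 1.19193232])}
scene {'intrinsics': array([[381.53170485,   0.        , 257.72087789],
       [  0.        , 381.53170485, 191.8920944 ],
       [  0.        ,   0.        ,   1.        ]]), 'k1': -0.11670784693146877, 'rvec': array([ 1.49051832,  1.88702443, -0.97585551]), 'tvec': array([ 0.16076815, -0.23245841,  1.64041037])}
```

View pics/top0.png

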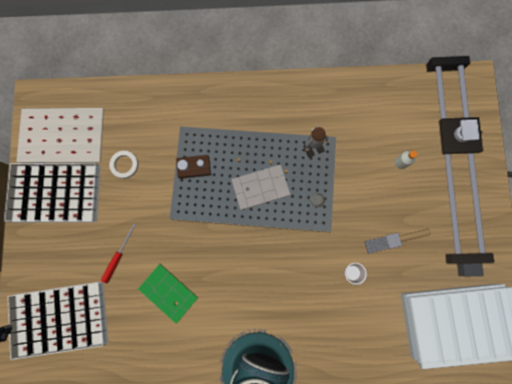

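View pics/scene0.png

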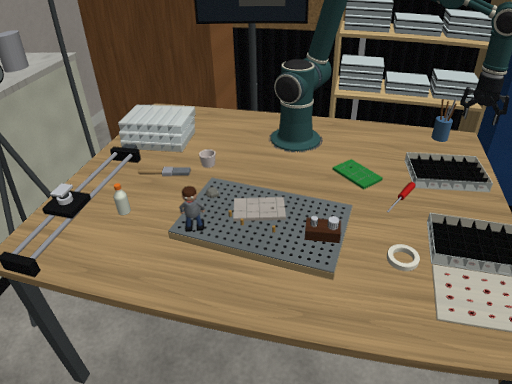

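The white slab lies on the deck (top ~261,187; scene ~260,208). The green slab-shaped plate on the table (top 168,293) is a look-alike. The block is at top (194,166), with two heads at (183,165) and (200,163). Next I'll enlarge this area.

```bash
python3 - <<'E'
import cv2
im=cv2.imread("pics/top0.png")
c=im[120:240,165:345]; cv2.imwrite("pics/top0c.png",cv2.resize(c,None,fx=4.4,fy=4.4,interpolation=cv2.INTER_CUBIC))
c=im[140:220,170:300]; cv2.imwrite("pics/top0d.png",cv2.resize(c,None,fx=6,fy=6,interpolation=cv2.INTER_CUBIC))
im=cv2.imread("pics/scene0.png")
c=im[175:275,165:360]; cv2.imwrite("pics/scene0c.png",cv2.resize(c,None,fx=4,fy=4,interpolation=cv2.INTER_CUBIC))
E
```

```text
(no output)
```

View pics/top0c.png

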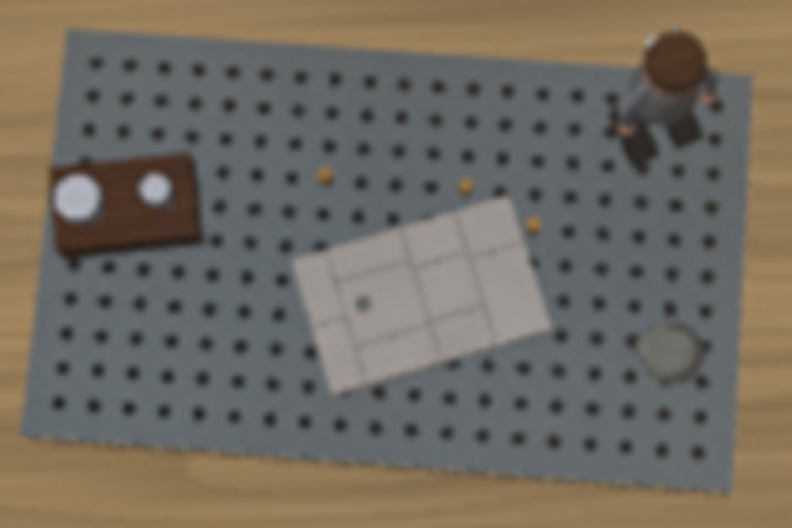

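View pics/top0d.png

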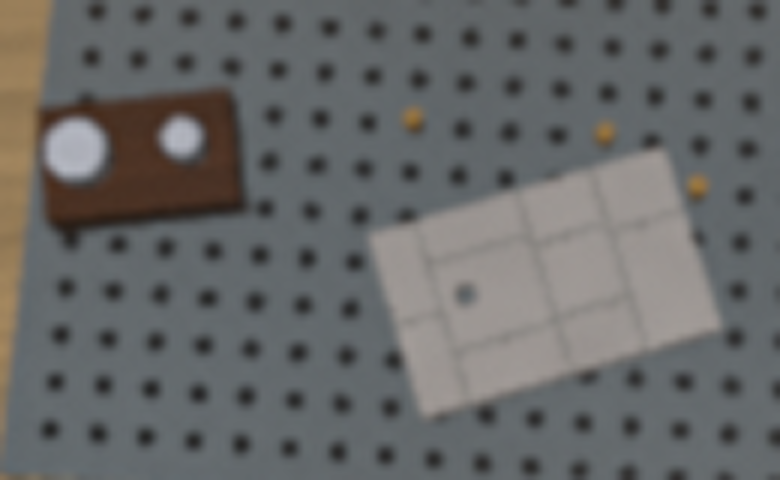

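View pics/scene0c.png

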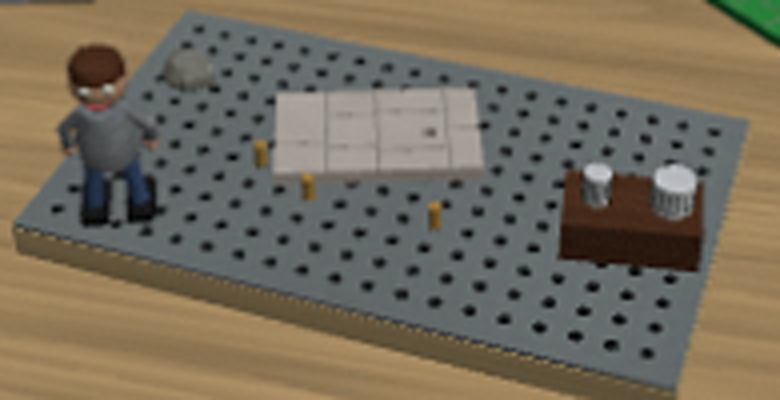

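```bash
cat > h.py <<'E'
import numpy as np, cv2
from scipy.optimize import least_squares
from scipy.spatial import cKDTree
from workcell import bot
CM={n:bot.camera_model(n) for n in("top","scene")}
def proj(n,P):
    c=CM[n]; R=cv2.Rodrigues(c["rvec"])[0]; p=np.atleast_2d(P)@R.T+c["tvec"]; s=p[:,:2]/p[:,2:]
    s=s*(1+c["k1"]*(s**2).sum(1,keepdims=True)); K=c["intrinsics"]
    return s@K[:2,:2].T+K[:2,2]
def unproj(n,uv,z):
    c=CM[n]; K=c["intrinsics"]; d=(np.atleast_2d(uv)-K[:2,2])/K[0,0]; s=d.copy()
    for _ in range(20): s=d/(1+c["k1"]*(s**2).sum(1,keepdims=True))
    R=cv2.Rodrigues(c["rvec"])[0]; C=-R.T@c["tvec"]; r=np.c_[s,np.ones(len(s))]@R
    return C+r*((z-C[2])/r[:,2])[:,None]
def full(uv,f,x0,y0): return (np.atleast_2d(uv)+0.5)/f-0.5+np.array([x0,y0])
def T(p,xy): c,s=np.cos(p[2]),np.sin(p[2]); return np.atleast_2d(xy)@np.array([[c,s],[-s,c]])+p[:2]
def inv(p,xy): c,s=np.cos(p[2]),np.sin(p[2]); return (np.atleast_2d(xy)-p[:2])@np.array([[c,-s],[s,c]])
def rigid(model,world):
    f=lambda p:(T(p,model)-world).ravel()
    a=model-model.mean(0);b=world-world.mean(0)
    th=np.arctan2((a[:,0]*b[:,1]-a[:,1]*b[:,0]).sum(),(a*b).sum())
    r=least_squares(f,[*(world.mean(0)-T([0,0,th],model.mean(0))[0]),th]); return r.x,f(r.x).reshape(-1,2)
E
python3 - <<'E'
from h import *
np.set_printoptions(precision=4,suppress=True)
cor=full([(68,30),(752,75),(730,490),(22,435)],4.4,165,120)
W=unproj("top",cor,0.03)[:,:2]
p,r=rigid(np.array([[.15,.25],[.15,-.25],[-.15,-.25],[-.15,.25]]),W);print("deck corners",p,r*1e3)
im=cv2.imread("pics/top0.png",0); big=cv2.resize(im,None,fx=8,fy=8,interpolation=cv2.INTER_CUBIC)
# hole centroids: local blackhat
bh=cv2.morphologyEx(big,cv2.MORPH_BLACKHAT,cv2.getStructuringElement(cv2.MORPH_ELLIPSE,(57,57)))
_,b=cv2.threshold(bh,30,255,cv2.THRESH_BINARY)
n,l,st,ce=cv2.connectedComponentsWithStats(b)
ok=(st[:,4]>200)&(st[:,4]<1500)
uv=full(ce[ok],8,0,0)
X=unproj("top",uv,0.03)[:,:2]
g=np.array([[x,y] for x in np.arange(-.125,.126,.025) for y in np.arange(-.225,.226,.025)])
for it in range(10):
    d,i=cKDTree(T(p,g)).query(X); m=d<(0.006 if it<5 else .003)
    p,r=rigid(g[i[m]],X[m])
print("deck",p,m.sum(),"rms mm",np.sqrt((r**2).mean())*1e3)
# also scene
S=cv2.imread("pics/scene0.png",0); big=cv2.resize(S,None,fx=8,fy=8,interpolation=cv2.INTER_CUBIC)
bh=cv2.morphologyEx(big,cv2.MORPH_BLACKHAT,cv2.getStructuringElement(cv2.MORPH_ELLIPSE,(57,57)))
_,b=cv2.threshold(bh,30,255,cv2.THRESH_BINARY)
n,l,st,ce=cv2.connectedComponentsWithStats(b)
ok=(st[:,4]>100)&(st[:,4]<1500)
X=unproj("scene",full(ce[ok],8,0,0),0.03)[:,:2]; q=p.copy()
for it in range(10):
    d,i=cKDTree(T(q,g)).query(X); m=d<(0.008 if it<5 else .004)
    q,r=rigid(g[i[m]],X[m])
print("deck scene",q,m.sum(),"rms mm",np.sqrt((r**2).mean())*1e3)
np.save("deck.npy",p)
# pegs (tops z=.05)
for z in (.05,.04):
    P=unproj("top",full([(325,175),(466,186),(534,225)],4.4,165,120),z)[:,:2]; print("pegs in deck",inv(p,P)*1e3)
sl=np.array([[0,0],[0,.16],[-.1,.16],[-.1,0]])
W=unproj("top",full([(512,195),(292,258),(335,393),(552,327)],4.4,165,120),.042)[:,:2]
s,r=rigid(sl,W);print("slab",s,r*1e3,"in deck",inv(p,s[:2])*1e3,s[2]-p[2])
h=unproj("top",full([(364,303)],4.4,165,120),.042)[:,:2]; print("hole in slab",inv(s,h)*1e3)
# pin heads top z= .03+.034+.026
H=unproj("top",full([(155,187),(77,196)],4.4,165,120),.09)[:,:2]; print("heads",H,np.linalg.norm(H[0]-H[1]),inv(p,H))
B=unproj("top",full([(50,167),(190,153),(200,240),(58,255)],4.4,165,120),.064)[:,:2]
bp,r=rigid(np.array([[.03,.05],[.03,-.05],[-.03,-.05],[-.03,.05]]),B);print("block",bp,r*1e3,inv(bp,H))
E
```

```text
deck corners [ 0.5752 -0.0018 -0.1083] [[ 1.3389  1.5114]
 [ 0.5415 -1.1413]
 [-1.1989 -1.7355]
 [-0.6815  1.3653]]
deck [ 0.5755 -0.0016 -0.1093] 160 rms mm 0.30618513986666307
deck scene [ 0.5784 -0.0037 -0.1082] 142 rms mm 0.5170555838242036
pegs in deck [[  48.6898   49.2314]
 [  48.012   -50.6288]
 [  23.5509 -100.1531]]
pegs in deck [[  51.1109   50.1189]
 [  50.4275  -50.5674]
 [  25.764  -100.5014]]
slab [ 0.6128 -0.0887  0.2598] [[ 0.8006  0.8445]
 [-0.3162 -1.3198]
 [-0.0182  1.1576]
 [-0.4662 -0.6822]] in deck [[ 46.5097 -82.5484]] 0.36909204954721864
hole in slab [[-45.037  121.5454]]
heads [[0.6151 0.1563]
 [0.6107 0.2101]] 0.05391084397603191 [[0.0221 0.1613]
 [0.0119 0.2142]]
block [0.6104 0.1821 0.0764] [[-2.0988 -0.2953]
 [-0.9804 -1.1535]
 [ 1.7512  0.5938]
 [ 1.328   0.8551]] [[ 0.0027 -0.026 ]
 [ 0.0024  0.0279]]
```

The slab sits at deck (46.5, -82.5) mm, 0.369 rad CCW, which matches the spec. The slim pin is the smaller head, at top (200,163). Next I'll work out the approach for the first push.

```bash
cat >> h.py <<'E'
from scipy.spatial.transform import Rotation as Ro
np.set_printoptions(precision=4,suppress=True)
def rows(goal_xyz,yang=None,s=None):
    """goal TCP xyz, yang= world angle of tool y (tool down). prints shift cm + turn"""
    s=s or bot.read_state(); R=Ro.from_rotvec(s["tcp_rot"]); 
    d=R.inv().apply(np.array(goal_xyz)-s["tool_pos"])*100
    t=np.zeros(3)
    if yang is not None:
        y=np.array([np.cos(yang),np.sin(yang),0]);z=np.array([0,0,-1.]);x=np.cross(y,z)
        t=(R.inv()*Ro.from_matrix(np.c_[x,y,z])).as_rotvec()
    print("shift cm",d.round(2),"turn",t.round(3),"t",round(s["time"],2),"tool",s["tool_pos"],"F",s["wrist_force"].round(2))
E
python3 - <<'E'
from h import *
p=np.load("deck.npy"); s=np.array([.6128,-.0887,.2598]); np.save("slab0.npy",s)
g=T(s,[-.038,.190])[0]; print(g, inv(p,g))
rows([*g,.28],p[2])
E
```

```text
[0.5273 0.0852] [[-0.0575  0.081 ]]
shift cm [-48.44 -44.94  12.43] turn [-0.002  0.001  1.405] t 0.1 tool [0.1831 0.6494 0.4035] F [-0.37  0.19 -0.78]
```

```bash
python3 -m jog '[[[1,-48.4,-44.9,12.4,0,0,1.405],[1,-48.4,-44.9,12.4,0,0,1.405],[1,-48.4,-44.9,12.4,0,0,1.405],[1,-48.4,-44.9,12.4,0,0,1.405],[1,-48.4,-44.9,12.4,0,0,1.405],[1,-48.4,-44.9,12.4,0,0,1.405],[1,-48.4,-44.9,12.4,0,0,1.405],[1,-48.4,-44.9,12.4,0,0,1.405],[1,-48.4,-44.9,12.4,0,0,1.405],[1,-48.4,-44.9,12.4,0,0,1.405],[1,-48.4,-44.9,12.4,0,0,1.405],[1,-48.4,-44.9,12.4,0,0,1.405]]]' 40
python3 - <<'E'
from h import *
p=np.load("deck.npy"); s=np.load("slab0.npy")
g=T(s,[-.038,.190])[0]
rows([*g,.22],p[2])
for n in("top","scene"):
    im=bot.read_camera(n); cv2.imwrite(f"pics/{n}1.png",im[...,::-1])
im=cv2.imread("pics/scene1.png")
cv2.imwrite("pics/scene1c.png",cv2.resize(im[100:275,165:360],None,fx=3.4,fy=3.4,interpolation=cv2.INTER_CUBIC))
E
```

```text
time: 1.6
tool_pos: [0.528, 0.0835, 0.2796]
tcp_rot: [-2.343, -2.091, 0.003]
wrist_force: [0.6, 0.4, 0.7]
width: 0.004
shift cm [ 0.16 -0.08  5.96] turn [-0.002  0.001 -0.004] t 1.6 tool [0.528  0.0835 0.2796] F [0.59 0.41 0.66]
```

View pics/scene1c.png

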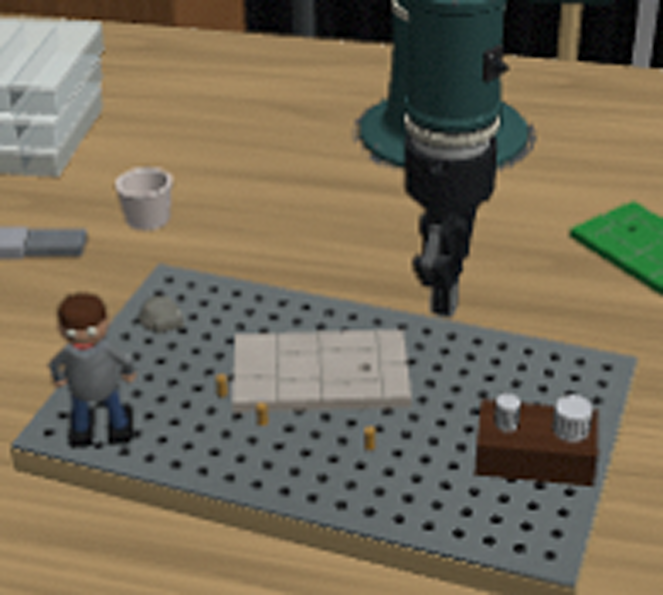

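The shut fingertips are at scene crop (442,311), left of the slab and clear of the block. I'll check that against the projection of the tip.

```bash
python3 - <<'E'
from h import *
s=bot.read_state()
R=Ro.from_rotvec(s["tcp_rot"])
for L in(.160,.173,.186):print(L,proj("scene",s["tool_pos"]+R.apply([0,0,L])), proj("top",s["tool_pos"]+R.apply([0,0,L])))
print(full([(442,311)],3.4,165,100))
E
python3 -m jog '[[[1,0.15,-0.1,3,0,0,0],[1,0.15,-0.1,5.9,0,0,0],[1,0.15,-0.1,5.9,0,0,0]]]'
python3 -m jog '[[[1,0,0,0.5,0,0,0],[1,0,0,0.9,0,0,0],[1,0,0,1.2,0,0,0],[1,0,0,1.2,0,0,0]]]'

```

```text
0.16 [[295.629  187.4051]] [[222.5583 188.5611]]
0.173 [[295.4758 190.9038]] [[223.0302 189.32  ]]
0.186 [[295.3239 194.3559]] [[223.4918 190.0624]]
[[294.6471 191.1176]]
time: 2.08
tool_pos: [0.5241, 0.0889, 0.2195]
tcp_rot: [-2.334, -2.097, 0.007]
wrist_force: [0.2, 0.0, -0.3]
width: 0.0
time: 2.58
tool_pos: [0.5264, 0.0878, 0.2098]
tcp_rot: [2.339, 2.097, 0.0]
wrist_force: [0.3, 0.0, -0.2]
width: 0.003
```

```bash
python3 - <<'E'
from h import *
p=np.load("deck.npy"); s=np.load("slab0.npy")
st=bot.read_state(); print("in slab",inv(s,st["tool_pos"][:2])*1e3,"turn err")
for y in(.190,.180,.1755,.171): rows([*T(s,[-.038,y])[0],.2065],p[2],st)
E
```

```text
in slab [[-38.1837 192.7416]] turn err
shift cm [-0.25  0.12  0.33] turn [ 0. -0.  0.] t 2.58 tool [0.5264 0.0878 0.2098] F [ 0.26  0.04 -0.19]
shift cm [-1.18  0.48  0.33] turn [ 0. -0.  0.] t 2.58 tool [0.5264 0.0878 0.2098] F [ 0.26  0.04 -0.19]
shift cm [-1.6   0.64  0.33] turn [ 0. -0.  0.] t 2.58 tool [0.5264 0.0878 0.2098] F [ 0.26  0.04 -0.19]
shift cm [-2.02  0.8   0.33] turn [ 0. -0.  0.] t 2.58 tool [0.5264 0.0878 0.2098] F [ 0.26  0.04 -0.19]
```

```bash
python3 -m jog '[[[1,-0.4,0.15,0.33,0,0,0],[1,-0.8,0.3,0.33,0,0,0],[1,-1.2,0.48,0.33,0,0,0],[1,-1.35,0.54,0.33,0,0,0],[1,-1.35,0.54,0.33,0,0,0]]]'
python3 -m jog '[[[1,-0.09,0.036,0,0,0,0],[1,-0.19,0.07,0,0,0,0],[1,-0.28,0.11,0,0,0,0]]]'
python3 -m jog '[[[1,-0.09,0.036,0,0,0,0],[1,-0.19,0.07,0,0,0,0]]]'

```

```text
time: 3.2
tool_pos: [0.5303, 0.0736, 0.2064]
tcp_rot: [-2.34, -2.097, -0.0]
wrist_force: [0.3, -0.2, -0.5]
width: -0.0
time: 3.58
tool_pos: [0.531, 0.0709, 0.2064]
tcp_rot: [2.339, 2.097, 0.0]
wrist_force: [0.1, 0.9, -0.1]
width: 0.001
time: 3.82
tool_pos: [0.5315, 0.0689, 0.2064]
tcp_rot: [2.339, 2.097, 0.0]
wrist_force: [-0.2, -0.5, -0.6]
width: -0.0
```

```bash
python3 -m jog '[[[1,-0.09,0.036,0,0,0,0],[1,-0.19,0.07,0,0,0,0]]]'
python3 -m jog '[[[1,-0.09,0.036,0,0,0,0],[1,-0.19,0.07,0,0,0,0]]]'
python3 - <<'E'
from h import *
s=np.load("slab0.npy")
st=bot.read_state(); print("in slab",inv(s,st["tool_pos"][:2])*1e3,st["wrist_force"])
im=bot.read_camera("top"); cv2.imwrite("pics/top2.png",im[...,::-1]);im=cv2.imread("pics/top2.png")
cv2.imwrite("pics/top2c.png",cv2.resize(im[120:240,165:345],None,fx=4.4,fy=4.4,interpolation=cv2.INTER_CUBIC))
im=bot.read_camera("scene"); cv2.imwrite("pics/scene2.png",im[...,::-1]);im=cv2.imread("pics/scene2.png")
cv2.imwrite("pics/scene2c.png",cv2.resize(im[150:275,165:360],None,fx=4,fy=4,interpolation=cv2.INTER_CUBIC))
E
```

```text
time: 4.08
tool_pos: [0.532, 0.0671, 0.2064]
tcp_rot: [-2.339, -2.096, -0.0]
wrist_force: [-0.4, 1.8, 0.3]
width: -0.001
time: 4.32
tool_pos: [0.5325, 0.065, 0.2064]
tcp_rot: [-2.339, -2.097, -0.0]
wrist_force: [-0.1, 1.5, 0.0]
width: -0.002
in slab [[-38.1172 169.201 ]] [-0.1322  1.4933  0.006 ]
```

View pics/top2c.png

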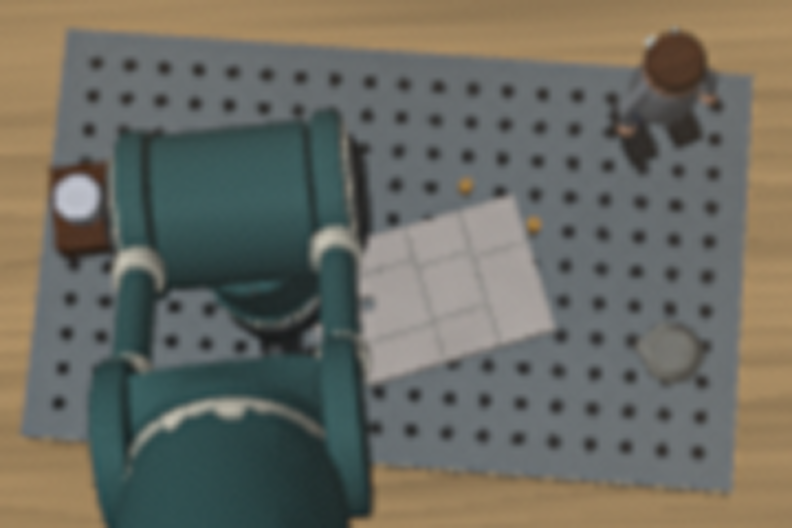

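View pics/scene2c.png

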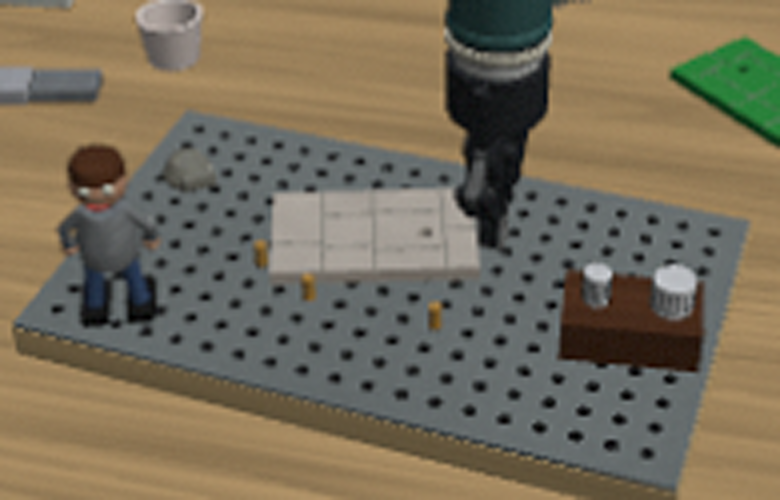

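The fingers touch the slab's left edge (scene crop ~480,245) at about 1.5 N, so it is sliding. Its corner (top crop 514,195) is close to peg_side (534,225). I'll continue in 1 mm steps.

```bash
python3 -m jog '[[[1,-0.09,0.036,0,0,0,0],[1,-0.09,0.036,0,0,0,0]]]'
python3 -m jog '[[[1,-0.09,0.036,0,0,0,0],[1,-0.09,0.036,0,0,0,0]]]'
python3 -m jog '[[[1,-0.09,0.036,0,0,0,0],[1,-0.09,0.036,0,0,0,0]]]'

```

```text
time: 4.68
tool_pos: [0.5327, 0.064, 0.2064]
tcp_rot: [-2.339, -2.097, 0.0]
wrist_force: [0.4, 1.9, -0.5]
width: -0.002
time: 4.92
tool_pos: [0.533, 0.063, 0.2064]
tcp_rot: [2.339, 2.097, -0.0]
wrist_force: [0.2, 1.3, 0.4]
width: 0.004
time: 5.18
tool_pos: [0.5332, 0.0623, 0.2064]
tcp_rot: [-2.339, -2.097, -0.0]
wrist_force: [0.1, 3.0, 0.1]
width: 0.002
```

```bash
python3 -m jog '[[[1,-0.06,0.024,0,0,0,0],[1,-0.06,0.024,0,0,0,0]]]'
python3 -m jog '[[[1,-0.06,0.024,0,0,0,0],[1,-0.06,0.024,0,0,0,0]]]'
python3 - <<'E'
from h import *
s=np.load("slab0.npy")
st=bot.read_state(); print("in slab",inv(s,st["tool_pos"][:2])*1e3,st["wrist_force"])
im=bot.read_camera("top"); cv2.imwrite("pics/top3.png",im[...,::-1]);im=cv2.imread("pics/top3.png")
cv2.imwrite("pics/top3c.png",cv2.resize(im[150:215,240:310],None,fx=8,fy=8,interpolation=cv2.INTER_CUBIC))
E
```

```text
time: 5.42
tool_pos: [0.5333, 0.0619, 0.2063]
tcp_rot: [-2.339, -2.096, -0.0]
wrist_force: [-0.6, 5.4, 0.4]
width: -0.005
time: 5.68
tool_pos: [0.5334, 0.0616, 0.2063]
tcp_rot: [-2.338, -2.095, -0.001]
wrist_force: [-1.7, 6.4, 0.9]
width: 0.003
in slab [[-38.1391 165.6951]] [-1.6859  6.3953  0.9214]
```

View pics/top3c.png

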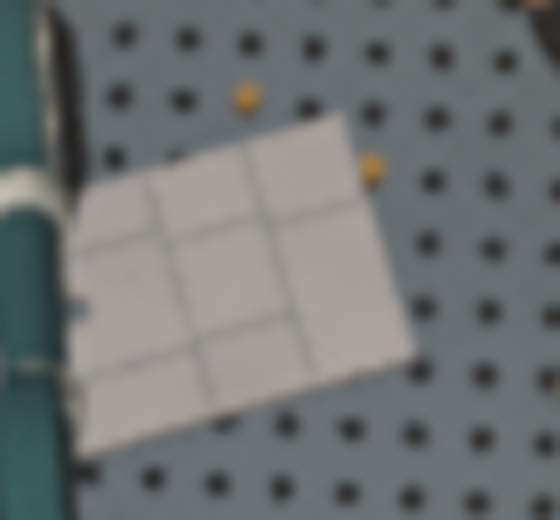

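The short edge now touches peg_side (crop 362,165), and the 6.4 N wrist reading agrees, so step 1 should be met. I'll back off and go round to the push corner.

```bash
python3 - <<'E'
from h import *
p=np.load("deck.npy")
W=unproj("top",full([(345,112),(415,352)],8,240,150),.042)[:,:2]
s,r=rigid(np.array([[0,0],[-.1,0.]]),W); print(s,r*1e3,inv(p,s[:2])*1e3,s[2]-p[2])
s0=np.load("slab0.npy"); s1=np.array([*T(s0,[0,-.0043])[0],s0[2]]); print(s1,inv(p,s1[:2])*1e3)
s=s1; np.save("slab1.npy",s)
st=bot.read_state()
rows([*T(s,[-.050,.195])[0],.2065],None,st)
rows([*T(s,[-.105,.205])[0],.2065],None,st)
for x in (-.135,-.125): rows([*T(s,[x,.150])[0],.2065],None,st); print(inv(p,T(s,[x,.15])))
E
```

```text
[ 0.6139 -0.0947  0.2372] [[ 0.9234  0.2232]
 [-0.9234 -0.2232]] [[ 48.2624 -88.3664]] 0.34647588267694457
[ 0.6139 -0.0929  0.2598] [[ 48.0914 -86.5473]]
shift cm [ 1.9  -2.01 -0.01] turn [0. 0. 0.] t 5.72 tool [0.5334 0.0616 0.2064] F [-1.16  7.32  0.62]
shift cm [ 0.85 -7.5  -0.01] turn [0. 0. 0.] t 5.72 tool [0.5334 0.0616 0.2064] F [-1.16  7.32  0.62]
shift cm [-5.36 -8.31 -0.01] turn [0. 0. 0.] t 5.72 tool [0.5334 0.0616 0.2064] F [-1.16  7.32  0.62]
[[-0.1319  0.0046]]
shift cm [-5.   -7.38 -0.02] turn [0. 0. 0.] t 5.72 tool [0.5334 0.0616 0.2064] F [-1.16  7.32  0.62]
[[-0.1226  0.0083]]
```

```bash
python3 -m jog '[[[1,0.8,-0.6,0,0,0,0],[1,1.5,-1.5,-1.5,0,0,0],[1,1.5,-4,-3.5,0,0,0],[1,-1.5,-8,-3.5,0,0,0],[1,-6.3,-8,-3.5,0,0,0],[1,-6.3,-8,-3.5,0,0,0],[1,-6.3,-8,0,0,0,0],[1,-6.3,-8,0,0,0,0]]]'
python3 - <<'E'
from h import *
p=np.load("deck.npy");s=np.load("slab1.npy")
st=bot.read_state(); print("in slab",inv(s,st["tool_pos"][:2])*1e3,inv(p,st["tool_pos"][:2])*1e3,st["wrist_force"])
im=bot.read_camera("top"); cv2.imwrite("pics/top4.png",im[...,::-1]);im=cv2.imread("pics/top4.png")
cv2.imwrite("pics/top4c.png",cv2.resize(im[120:240,165:345],None,fx=4.4,fy=4.4,interpolation=cv2.INTER_CUBIC))
im=bot.read_camera("scene"); cv2.imwrite("pics/scene4.png",im[...,::-1]);im=cv2.imread("pics/scene4.png")
cv2.imwrite("pics/scene4c.png",cv2.resize(im[150:275,165:360],None,fx=4,fy=4,interpolation=cv2.INTER_CUBIC))
E
```

```text
time: 6.72
tool_pos: [0.4458, 0.0075, 0.205]
tcp_rot: [-2.337, -2.095, 0.005]
wrist_force: [-0.0, 0.1, 0.7]
width: 0.001
in slab [[-136.6885  140.1729]] [[-129.964    -5.1321]] [-0.0305  0.1276  0.7264]
```

View pics/top4c.png

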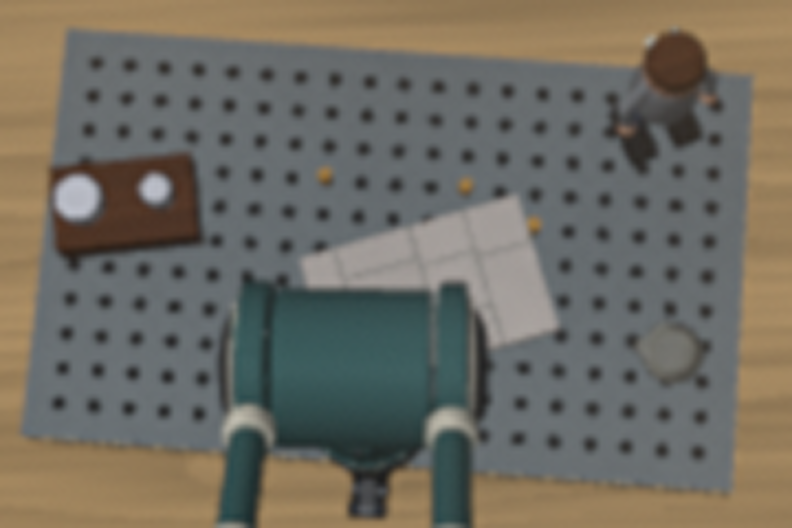

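View pics/scene4c.png

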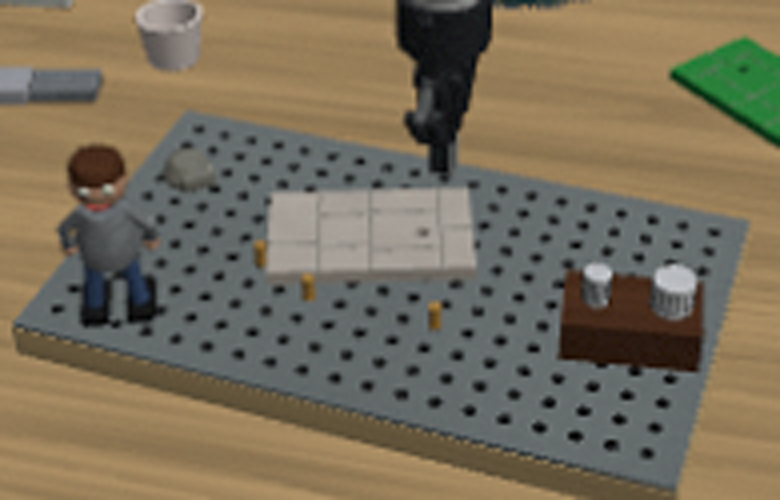

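The fingers stand behind the edge x=-100 beside the push corner (scene crop 443,170), and the slab still bears on peg_side. Next I'll swing it most of the way along the arc.

```bash
python3 -m jog '[[[1,0.2,0.7,0,0,0,0],[1,0.4,1.3,0,0,0,0],[1,0.5,1.6,0,0,0,0],[1,0.8,1.9,0,0,0,0],[1,1.1,2.1,0,0,0,0],[1,1.4,2.4,0,0,0,0],[1,1.7,2.6,0,0,0,0],[1,1.7,2.6,0,0,0,0]]]'
python3 -m jog '[[[1,0.3,0.3,0,0,0,0],[1,0.6,0.55,0,0,0,0],[1,0.9,0.8,0,0,0,0],[1,0.9,0.8,0,0,0,0]]]'
python3 - <<'E'
from h import *
p=np.load("deck.npy")
st=bot.read_state(); print(inv(p,st["tool_pos"][:2])*1e3,st["tool_pos"],st["wrist_force"])
im=bot.read_camera("top"); cv2.imwrite("pics/top5.png",im[...,::-1]);im=cv2.imread("pics/top5.png")
cv2.imwrite("pics/top5c.png",cv2.resize(im[150:210,220:310],None,fx=8,fy=8,interpolation=cv2.INTER_CUBIC))
im=bot.read_camera("scene"); cv2.imwrite("pics/scene5.png",im[...,::-1]);im=cv2.imread("pics/scene5.png")
cv2.imwrite("pics/scene5c.png",cv2.resize(im[150:275,165:360],None,fx=4,fy=4,interpolation=cv2.INTER_CUBIC))
E
```

```text
time: 7.82
tool_pos: [0.4751, 0.0213, 0.2063]
tcp_rot: [-2.339, -2.097, -0.0]
wrist_force: [-0.8, -0.3, 1.0]
width: -0.002
time: 8.32
tool_pos: [0.4842, 0.0294, 0.2064]
tcp_rot: [2.339, 2.097, 0.001]
wrist_force: [-0.6, -0.3, 0.2]
width: 0.002
[[-94.1394  20.8415]] [0.4842 0.0294 0.2064] [-0.5937 -0.3117  0.2422]
```

View pics/top5c.png

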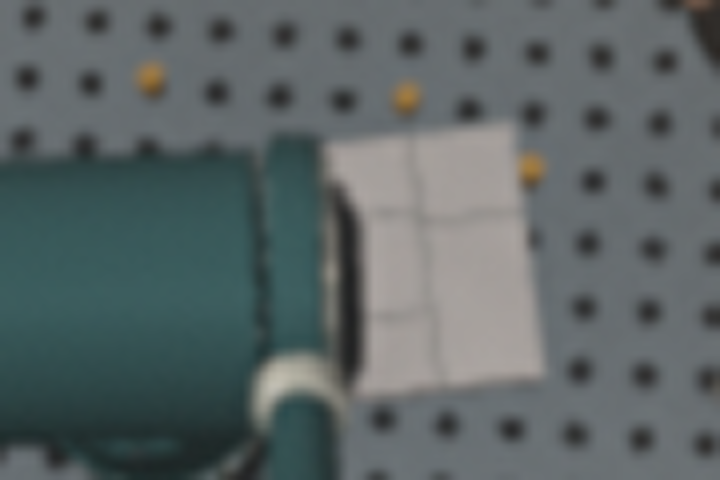

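View pics/scene5c.png

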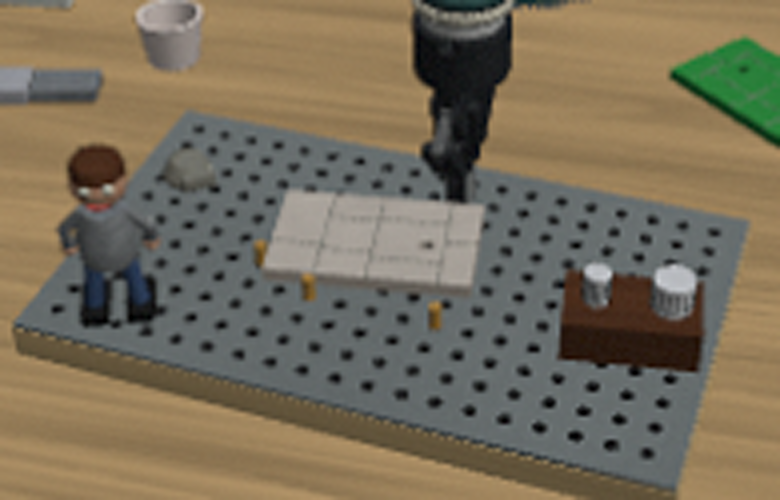

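```bash
python3 - <<'E'
from h import *
p=np.load("deck.npy")
W=unproj("top",full([(515,122),(545,376)],8,220,150),.042)[:,:2]
s,r=rigid(np.array([[0,0],[-.1,0.]]),W); print(s,r*1e3,inv(p,s[:2])*1e3,s[2]-p[2])
# scene corners
W=unproj("scene",full([(263,274),(471,290),(487,203),(289,190)],4,165,150),.042)[:,:2]
s,r=rigid(np.array([[0,0],[0,.16],[-.1,.16],[-.1,0.]]),W); print(s,r*1e3,inv(np.array([.5784,-.0037,-.1082]),s[:2])*1e3,s[2]-p[2])
E
```

```text
[ 0.6086 -0.0986  0.0743] [[-0.223  -0.0166]
 [ 0.223   0.0166]] [[ 43.4586 -92.8749]] 0.1836205556495155
[ 0.6146 -0.0964  0.0999] [[-3.3829 -0.7628]
 [-3.3046  1.3702]
 [ 4.0338 -0.6772]
 [ 2.6537  0.0697]] [[ 45.9557 -88.2055]] 0.20924399986452347
```

```bash
python3 -m jog '[[[1,0.3,0.35,0,0,0,0],[1,0.6,0.7,0,0,0,0],[1,0.9,1.05,0,0,0,0],[1,1.2,1.45,0,0,0,0],[1,1.2,1.45,0,0,0,0]]]'
python3 - <<'E'
from h import *
p=np.load("deck.npy")
st=bot.read_state(); print(inv(p,st["tool_pos"][:2])*1e3,st["tool_pos"],st["wrist_force"])
im=bot.read_camera("top"); cv2.imwrite("pics/top6.png",im[...,::-1]);im=cv2.imread("pics/top6.png")
cv2.imwrite("pics/top6c.png",cv2.resize(im[150:210,220:310],None,fx=8,fy=8,interpolation=cv2.INTER_CUBIC))
im=bot.read_camera("scene"); cv2.imwrite("pics/scene6.png",im[...,::-1]);im=cv2.imread("pics/scene6.png")
cv2.imwrite("pics/scene6c.png",cv2.resize(im[185:235,220:310],None,fx=8,fy=8,interpolation=cv2.INTER_CUBIC))
E
```

```text
time: 9.05
tool_pos: [0.5002, 0.0398, 0.2065]
tcp_rot: [2.339, 2.097, 0.001]
wrist_force: [0.1, 0.8, -0.0]
width: 0.002
[[-79.4355  32.86  ]] [0.5002 0.0398 0.2065] [ 0.1162  0.8499 -0.0045]
```

View pics/top6c.png

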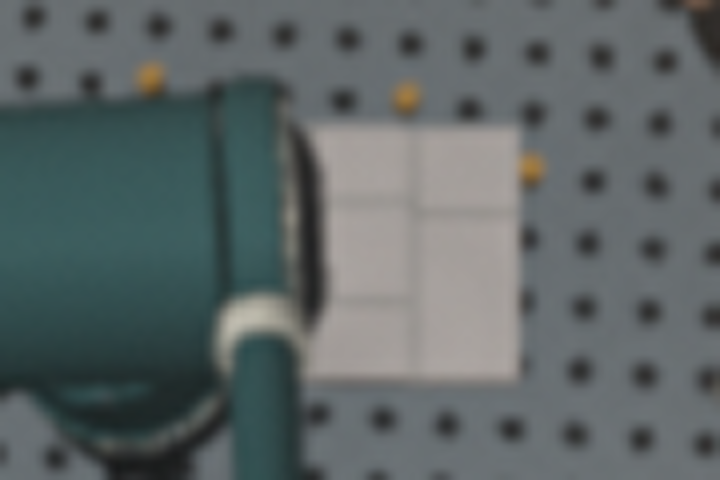

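View pics/scene6c.png

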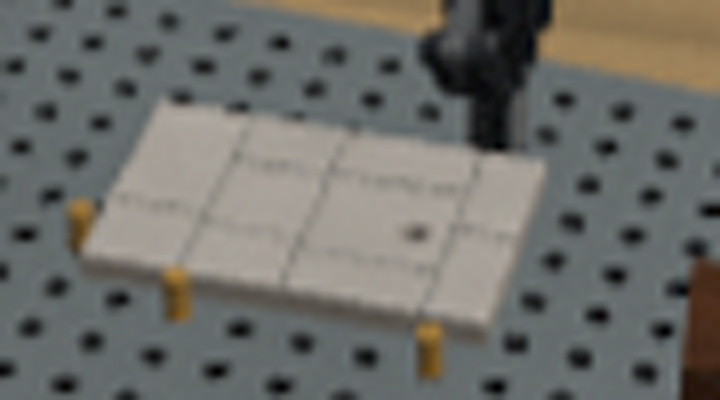

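```bash
python3 -m jog '[[[1,0.1,0.25,0,0,0,0],[1,0.2,0.5,0,0,0,0],[1,0.3,0.75,0,0,0,0],[1,0.3,0.75,0,0,0,0]]]'
python3 - <<'E'
from h import *
p=np.load("deck.npy")
st=bot.read_state(); print(inv(p,st["tool_pos"][:2])*1e3,st["tool_pos"],st["wrist_force"])
im=bot.read_camera("top"); cv2.imwrite("pics/top7.png",im[...,::-1]);im=cv2.imread("pics/top7.png")
cv2.imwrite("pics/top7c.png",cv2.resize(im[150:210,220:310],None,fx=8,fy=8,interpolation=cv2.INTER_CUBIC))
im=bot.read_camera("scene"); cv2.imwrite("pics/scene7.png",im[...,::-1]);im=cv2.imread("pics/scene7.png")
cv2.imwrite("pics/scene7c.png",cv2.resize(im[185:235,220:310],None,fx=8,fy=8,interpolation=cv2.INTER_CUBIC))
E
```

```text
time: 9.65
tool_pos: [0.5073, 0.0419, 0.2062]
tcp_rot: [-2.339, -2.097, 0.0]
wrist_force: [-3.3, 3.2, 0.6]
width: -0.002
[[-72.6274  35.7962]] [0.5073 0.0419 0.2062] [-3.2826  3.1664  0.6225]
```

View pics/top7c.png

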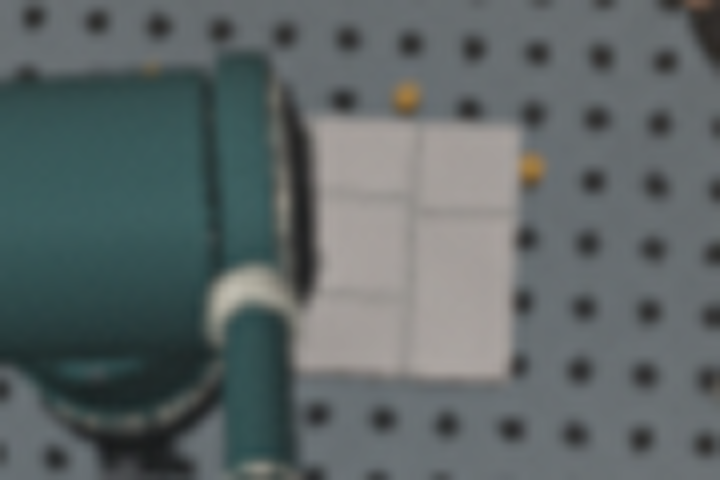

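View pics/scene7c.png

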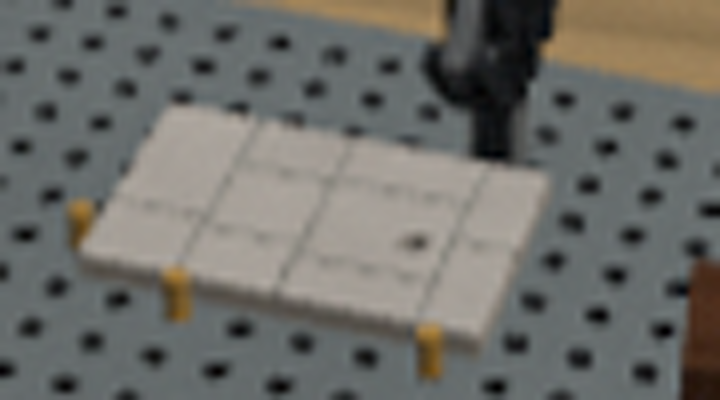

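```bash
python3 - <<'E'
from h import *
p=np.load("deck.npy")
for c in ([(524,124),(514,378)],[(525,125),(515,379)]):
  W=unproj("top",full(c,8,220,150),.042)[:,:2]
  s,r=rigid(np.array([[0,0],[-.1,0.]]),W); print(s,r*1e3,inv(p,s[:2])*1e3,s[2]-p[2])
# where ideal slab corners would draw
for n,f,x0,y0 in(("top",8,220,150),("scene",8,220,185)):
  D=np.array([[.045,-.095],[.045,.065],[-.055,.065],[-.055,-.095],[0,.025]])
  print(n,((proj(n,np.c_[T(p,D),np.full(5,.042)])-[x0,y0]+.5)*f-.5).round(0).tolist())
E
```

```text
[ 0.6079 -0.1021 -0.079 ] [[ 0.0272 -0.0022]
 [-0.0272  0.0022]] [[ 43.1669 -96.3684]] 0.030281944355660576
[ 0.6075 -0.1025 -0.0791] [[ 0.0326 -0.0026]
 [-0.0326  0.0026]] [[ 42.8036 -96.7821]] 0.030231519371171398
top [[521.0, 119.0], [112.0, 90.0], [89.0, 341.0], [503.0, 373.0], [204.0, 210.0]]
scene [[79.0, 253.0], [480.0, 344.0], [558.0, 182.0], [179.0, 103.0], [416.0, 247.0]]
```

The slab is about 0.03 rad short of square. I'll move the fingers to mid-edge, between the two long-edge pegs, to bed both.

```bash
python3 -m jog '[[[1,0,-1,0,0,0,0],[1,-1.7,-1.2,0,0,0,0],[1,-3.3,-1,0,0,0,0],[1,-3.3,-0.5,0,0,0,0],[1,-3.3,-0.1,0,0,0,0],[1,-3.3,-0.1,0,0,0,0]]]'
python3 -m jog '[[[1,0,0.15,0,0,0,0],[1,0,0.3,0,0,0,0],[1,0,0.3,0,0,0,0]]]'
python3 -m jog '[[[1,0,0.15,0,0,0,0],[1,0,0.15,0,0,0,0]]]'

```

```text
time: 10.5
tool_pos: [0.5035, 0.0089, 0.2065]
tcp_rot: [2.339, 2.097, 0.001]
wrist_force: [-0.0, -0.3, 0.4]
width: 0.004
time: 10.88
tool_pos: [0.5051, 0.009, 0.2061]
tcp_rot: [-2.338, -2.096, 0.002]
wrist_force: [-3.3, 1.3, 2.7]
width: -0.003
time: 11.12
tool_pos: [0.5071, 0.0087, 0.2062]
tcp_rot: [-2.339, -2.097, 0.0]
wrist_force: [-3.3, 2.4, 0.7]
width: -0.001
```

```bash
python3 -m jog '[[[1,0,0.1,0,0,0,0],[1,0,0.1,0,0,0,0]]]'
python3 -m jog '[[[1,0,0.1,0,0,0,0],[1,0,0.1,0,0,0,0]]]'
python3 - <<'E'
from h import *
p=np.load("deck.npy")
st=bot.read_state(); print(inv(p,st["tool_pos"][:2])*1e3,st["tool_pos"],st["wrist_force"])
im=bot.read_camera("top"); cv2.imwrite("pics/top8.png",im[...,::-1]);im=cv2.imread("pics/top8.png")
cv2.imwrite("pics/top8c.png",cv2.resize(im[150:210,220:310],None,fx=8,fy=8,interpolation=cv2.INTER_CUBIC))
im=bot.read_camera("scene"); cv2.imwrite("pics/scene8.png",im[...,::-1]);im=cv2.imread("pics/scene8.png")
cv2.imwrite("pics/scene8c.png",cv2.resize(im[185:235,220:310],None,fx=8,fy=8,interpolation=cv2.INTER_CUBIC))
E
```

```text
time: 11.38
tool_pos: [0.5084, 0.0083, 0.2064]
tcp_rot: [2.339, 2.097, 0.0]
wrist_force: [-2.8, 1.2, -0.0]
width: -0.003
time: 11.62
tool_pos: [0.509, 0.0082, 0.2063]
tcp_rot: [-2.339, -2.097, 0.001]
wrist_force: [-3.1, 1.7, 0.7]
width: 0.0
[[-67.1764   2.5091]] [0.509  0.0082 0.2063] [-3.1072  1.7388  0.7143]
```

View pics/scene8c.png

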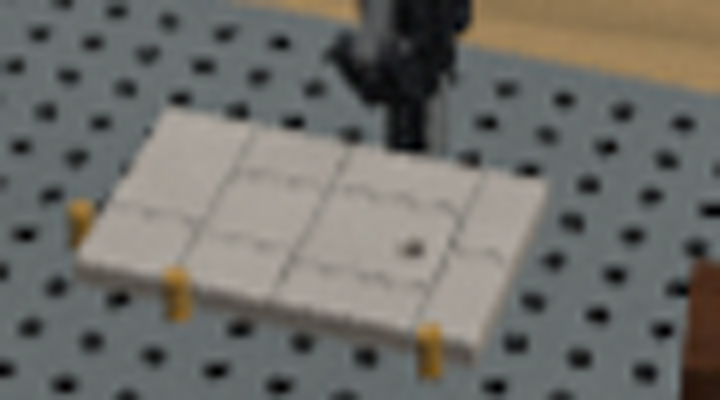

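View pics/top8c.png

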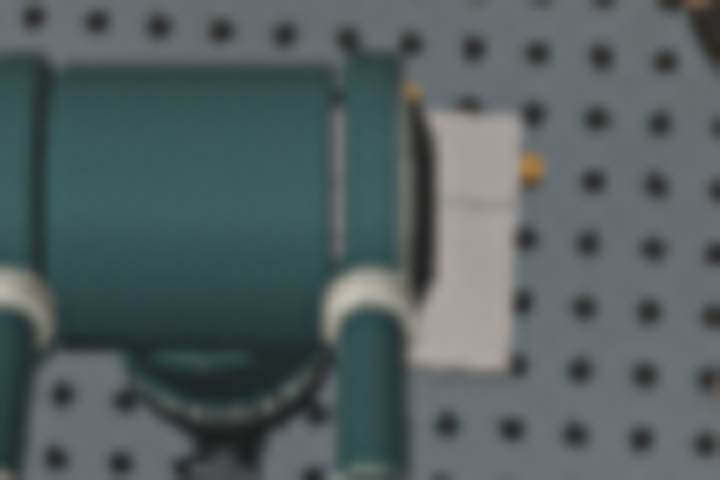

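```bash
python3 -m jog '[[[1,0,0.1,0,0,0,0],[1,0,0.1,0,0,0,0]]]'
python3 -m jog '[[[1,0,0.1,0,0,0,0],[1,0,0.1,0,0,0,0]]]'
python3 -m jog '[[[1,0,0.05,0,0,0,0],[1,0,0.05,0,0,0,0]]]'

```

```text
time: 11.98
tool_pos: [0.5095, 0.0082, 0.2062]
tcp_rot: [-2.338, -2.096, 0.003]
wrist_force: [-5.6, 2.0, 2.4]
width: -0.005
time: 12.22
tool_pos: [0.51, 0.0082, 0.2061]
tcp_rot: [-2.337, -2.095, 0.004]
wrist_force: [-8.3, 3.5, 5.3]
width: 0.0
time: 12.48
tool_pos: [0.5102, 0.0082, 0.2061]
tcp_rot: [-2.336, -2.094, 0.005]
wrist_force: [-8.5, 3.7, 6.8]
width: -0.007
```

The long edge is bedded at about 9 N. I'll back off, then press the left short edge in -y, in line with peg_side.

```bash
python3 -m jog '[[[1,0,-0.7,0,0,0,0],[1,0,-1.5,-1.5,0,0,0],[1,3,0,-4,0,0,0],[1,6.5,4,-4,0,0,0],[1,9.1,8.7,-4,0,0,0],[1,9.1,8.7,-4,0,0,0],[1,9.1,8.7,-4,0,0,0]]]'
python3 - <<'E'
from h import *
p=np.load("deck.npy")
st=bot.read_state(); print(inv(p,st["tool_pos"][:2])*1e3,st["tool_pos"],st["wrist_force"])
im=bot.read_camera("scene"); cv2.imwrite("pics/scene9.png",im[...,::-1]);im=cv2.imread("pics/scene9.png")
cv2.imwrite("pics/scene9c.png",cv2.resize(im[150:250,200:340],None,fx=5,fy=5,interpolation=cv2.INTER_CUBIC))
rows([*T(p,[.022,.090])[0],.2065],p[2],st)
E
```

```text
time: 13.35
tool_pos: [0.608, 0.0889, 0.2469]
tcp_rot: [2.338, 2.097, 0.0]
wrist_force: [-0.6, -0.7, -0.4]
width: -0.002
[[22.3802 93.4325]] [0.608  0.0889 0.2469] [-0.6274 -0.6726 -0.3857]
shift cm [-0.34 -0.04  4.04] turn [0.    0.    0.001] t 13.35 tool [0.608  0.0889 0.2469] F [-0.63 -0.67 -0.39]
```

View pics/scene9c.png

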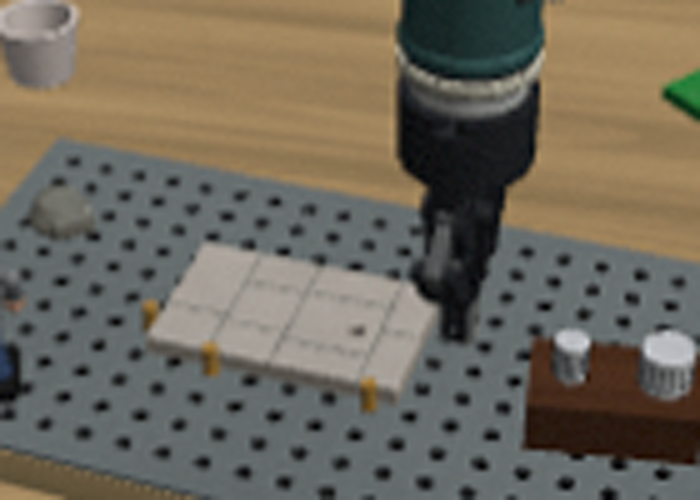

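The fingers (scene crop 458,335) hang between the slab and the block with room to spare. I'll go down, then press in -y.

```bash
python3 -m jog '[[[1,-0.3,0,2.5,0,0,0],[1,-0.3,0,4,0,0,0],[1,-0.3,0,4,0,0,0]]]'
python3 -m jog '[[[1,-0.4,0,0,0,0,0],[1,-0.8,0,0,0,0,0],[1,-1.05,0,0,0,0,0],[1,-1.25,0,0,0,0,0],[1,-1.25,0,0,0,0,0]]]'
python3 -m jog '[[[1,-0.1,0,0,0,0,0],[1,-0.1,0,0,0,0,0]]]'
python3 -m jog '[[[1,-0.1,0,0,0,0,0],[1,-0.1,0,0,0,0,0]]]'

```

```text
time: 13.78
tool_pos: [0.6064, 0.0855, 0.2051]
tcp_rot: [-2.338, -2.095, 0.004]
wrist_force: [-0.6, -0.6, -0.3]
width: -0.0
time: 14.4
tool_pos: [0.6065, 0.0734, 0.2065]
tcp_rot: [2.339, 2.097, 0.0]
wrist_force: [-0.8, 0.6, -0.4]
width: -0.002
time: 14.65
tool_pos: [0.6063, 0.0726, 0.2063]
tcp_rot: [-2.339, -2.097, 0.0]
wrist_force: [0.0, 0.4, -0.1]
width: 0.001
time: 14.9
tool_pos: [0.6062, 0.0716, 0.2064]
tcp_rot: [-2.339, -2.097, 0.0]
wrist_force: [-0.3, 0.1, 0.6]
width: -0.0
```

```bash
python3 -m jog '[[[1,-0.1,0,0,0,0,0],[1,-0.1,0,0,0,0,0]]]'
python3 -m jog '[[[1,-0.1,0,0,0,0,0],[1,-0.1,0,0,0,0,0]]]'
python3 -m jog '[[[1,-0.1,0,0,0,0,0],[1,-0.1,0,0,0,0,0]]]'

```

```text
time: 15.15
tool_pos: [0.6061, 0.0705, 0.2064]
tcp_rot: [-2.339, -2.097, 0.0]
wrist_force: [0.0, 0.7, -1.2]
width: 0.004
time: 15.4
tool_pos: [0.606, 0.0696, 0.2064]
tcp_rot: [-2.339, -2.097, -0.0]
wrist_force: [0.6, 0.7, -0.5]
width: -0.001
time: 15.65
tool_pos: [0.6059, 0.0691, 0.2064]
tcp_rot: [-2.339, -2.096, -0.001]
wrist_force: [1.5, 4.7, -1.9]
width: 0.001
```

```bash
python3 -m jog '[[[1,-0.07,0,0,0,0,0],[1,-0.07,0,0,0,0,0]]]'
python3 -m jog '[[[1,-0.05,0,0,0,0,0],[1,-0.05,0,0,0,0,0]]]'
python3 - <<'E'
from h import *
p=np.load("deck.npy")
st=bot.read_state(); print(inv(p,st["tool_pos"][:2])*1e3,st["wrist_force"])
im=bot.read_camera("scene"); cv2.imwrite("pics/scene10.png",im[...,::-1]);im=cv2.imread("pics/scene10.png")
cv2.imwrite("pics/scene10c.png",cv2.resize(im[185:235,220:310],None,fx=8,fy=8,interpolation=cv2.INTER_CUBIC))
im=bot.read_camera("top"); cv2.imwrite("pics/top10.png",im[...,::-1]);im=cv2.imread("pics/top10.png")
cv2.imwrite("pics/top10c.png",cv2.resize(im[150:210,220:310],None,fx=8,fy=8,interpolation=cv2.INTER_CUBIC))
E
```

```text
time: 15.9
tool_pos: [0.6059, 0.0689, 0.2064]
tcp_rot: [-2.339, -2.096, -0.003]
wrist_force: [0.4, 7.1, -0.9]
width: 0.007
time: 16.15
tool_pos: [0.6059, 0.0687, 0.2065]
tcp_rot: [-2.339, -2.096, -0.003]
wrist_force: [0.9, 7.2, -1.2]
width: 0.001
[[22.4849 73.2032]] [ 0.8501  7.1727 -1.2292]
```

View pics/scene10c.png

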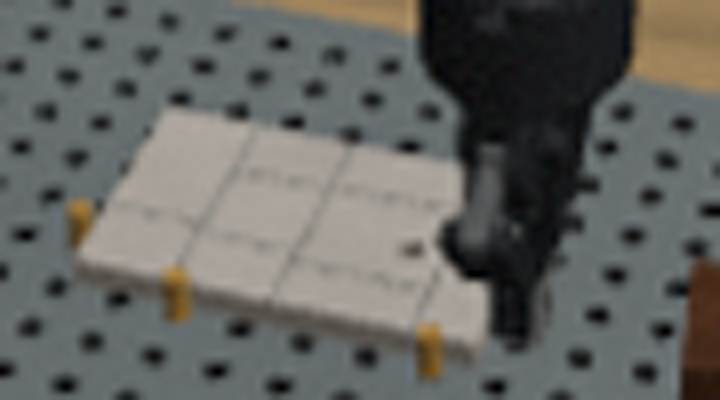

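View pics/top10c.png

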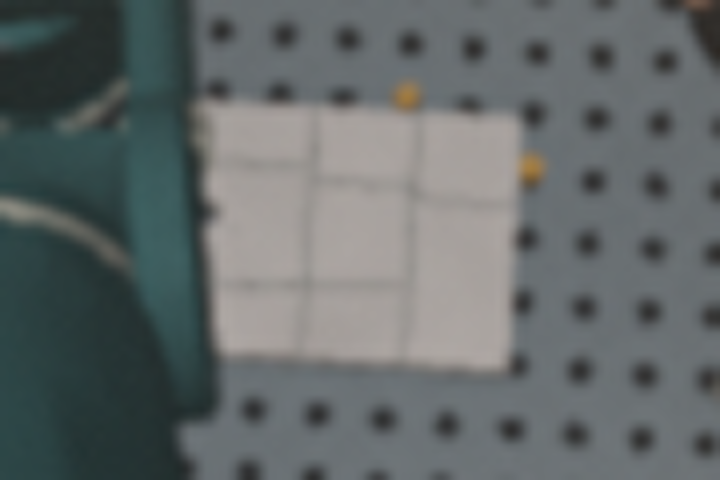

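The slab bears on peg_side at about 7 N. I'll retreat upward toward the pin and check the slab from there.

```bash
python3 -m jog '[[[1,1,0,0,0,0,0],[1,3,0,-3,0,0,0],[0.6,8,0,-7,0,0,0],[0.6,10.8,0.3,-7,0,0,0],[0.6,10.8,0.3,-7,0,0,0],[0.6,10.8,0.3,-7,0,0,0]]]'
python3 - <<'E'
from h import *
p=np.load("deck.npy")
st=bot.read_state(); print(inv(p,st["tool_pos"][:2])*1e3,st["tool_pos"],st["wrist_force"],st["width"])
im=bot.read_camera("scene"); cv2.imwrite("pics/scene11.png",im[...,::-1]);im=cv2.imread("pics/scene11.png")
cv2.imwrite("pics/scene11c.png",cv2.resize(im[185:235,220:310],None,fx=8,fy=8,interpolation=cv2.INTER_CUBIC))
cv2.imwrite("pics/scene11d.png",cv2.resize(im[180:260,270:370],None,fx=7,fy=7,interpolation=cv2.INTER_CUBIC))
im=bot.read_camera("top"); cv2.imwrite("pics/top11.png",im[...,::-1]);im=cv2.imread("pics/top11.png")
cv2.imwrite("pics/top11c.png",cv2.resize(im[150:210,220:310],None,fx=8,fy=8,interpolation=cv2.INTER_CUBIC))
E
```

```text
time: 17.0
tool_pos: [0.62, 0.174, 0.2756]
tcp_rot: [-2.339, -2.098, 0.003]
wrist_force: [-0.4, -0.4, -0.0]
width: 0.403
[[ 25.0365 179.3917]] [0.62   0.174  0.2756] [-0.4498 -0.4415 -0.0411] 0.4026208545313965
```

View pics/scene11c.png

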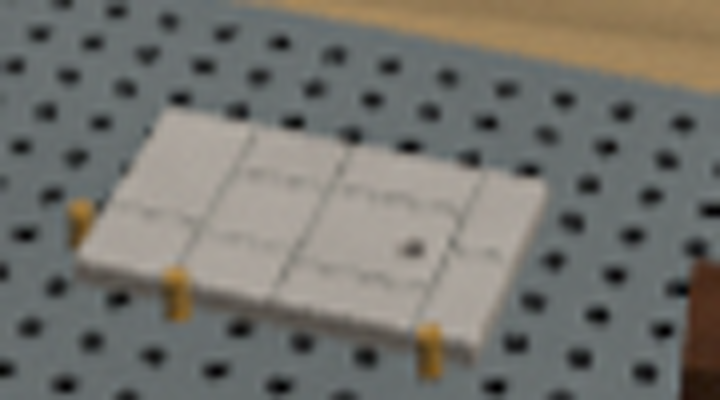

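View pics/top11c.png

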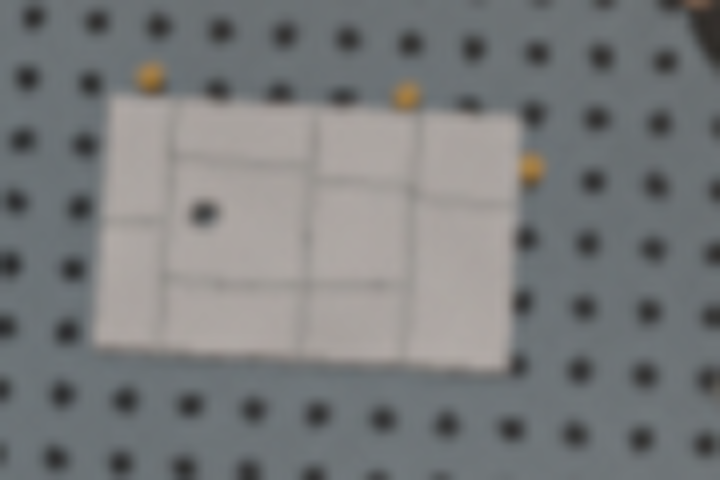

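View pics/scene11d.png

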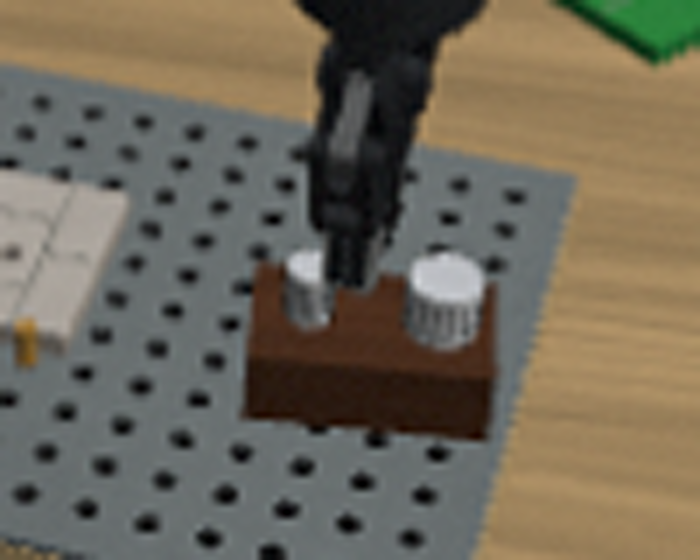

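The top view disagrees with "bedded". The long edge's slope is 0.03 rad short of the deck's, and the peg_far gap (crop 150,78 vs edge 98) is about 3 mm larger than at peg_near, so finger friction probably jammed the last turn. I'll go back to the push corner and press again, following the arc.

```bash
python3 -m jog '[[[1,0,0,-2,0,0,0],[1,-3,-3,-3,0,0,0],[1,-7,-7,-3,0,0,0],[1,-10,-11,-3,0,0,0],[1,-13.7,-11,-3,0,0,0],[1,-13.7,-11,1.5,0,0,0],[1,-13.7,-11,5,0,0,0],[1,-13.7,-11,6.9,0,0,0],[1,-13.7,-11,6.9,0,0,0]]]'
python3 - <<'E'
from h import *
p=np.load("deck.npy")
st=bot.read_state(); print(inv(p,st["tool_pos"][:2])*1e3,st["tool_pos"],st["wrist_force"],st["width"])
E
```

```text
time: 18.23
tool_pos: [0.4956, 0.0496, 0.2069]
tcp_rot: [-2.339, -2.095, 0.003]
wrist_force: [0.2, -0.0, -0.4]
width: -0.0
[[-85.0721  42.195 ]] [0.4956 0.0496 0.2069] [ 0.1525 -0.0492 -0.3548] -5.968672788234642e-05
```

```bash
python3 -m jog '[[[1,0,0.6,0,0,0,0],[1,0,1.1,0,0,0,0],[1,0,1.5,0,0,0,0],[1,0,1.5,0,0,0,0]]]'
python3 -m jog '[[[1,0.1,0.1,0,0,0,0],[1,0.2,0.2,0,0,0,0],[1,0.2,0.2,0,0,0,0]]]'
python3 -m jog '[[[1,0.1,0.1,0,0,0,0],[1,0.2,0.2,0,0,0,0],[1,0.2,0.2,0,0,0,0]]]'

```

```text
time: 18.73
tool_pos: [0.5118, 0.0486, 0.2079]
tcp_rot: [2.339, 2.097, 0.001]
wrist_force: [-0.8, 0.0, 0.1]
width: -0.001
time: 19.1
tool_pos: [0.5132, 0.0504, 0.2073]
tcp_rot: [-2.339, -2.097, 0.001]
wrist_force: [-0.2, -0.5, 0.5]
width: 0.002
time: 19.48
tool_pos: [0.5153, 0.0521, 0.2072]
tcp_rot: [-2.339, -2.097, 0.002]
wrist_force: [-1.8, -0.4, 1.0]
width: -0.004
```

```bash
python3 -m jog '[[[1,0.1,0.1,0,0,0,0],[1,0.1,0.1,0,0,0,0]]]'
python3 -m jog '[[[1,0.1,0.1,0,0,0,0],[1,0.1,0.1,0,0,0,0]]]'
python3 - <<'E'
from h import *
p=np.load("deck.npy")
st=bot.read_state(); print(inv(p,st["tool_pos"][:2])*1e3,st["wrist_force"])
im=bot.read_camera("scene"); cv2.imwrite("pics/scene12.png",im[...,::-1]);im=cv2.imread("pics/scene12.png")
cv2.imwrite("pics/scene12c.png",cv2.resize(im[185:235,220:310],None,fx=8,fy=8,interpolation=cv2.INTER_CUBIC))
im=bot.read_camera("top"); cv2.imwrite("pics/top12.png",im[...,::-1]);im=cv2.imread("pics/top12.png")
cv2.imwrite("pics/top12c.png",cv2.resize(im[150:210,220:310],None,fx=8,fy=8,interpolation=cv2.INTER_CUBIC))
E
```

```text
time: 19.73
tool_pos: [0.5159, 0.0529, 0.2071]
tcp_rot: [-2.338, -2.096, 0.004]
wrist_force: [-4.3, -2.6, 4.1]
width: 0.005
time: 19.98
tool_pos: [0.5164, 0.0536, 0.207]
tcp_rot: [-2.337, -2.096, 0.006]
wrist_force: [-8.0, -2.2, 6.2]
width: -0.001
[[-64.8117  48.4283]] [-7.9506 -2.153   6.1918]
```

View pics/top12c.png

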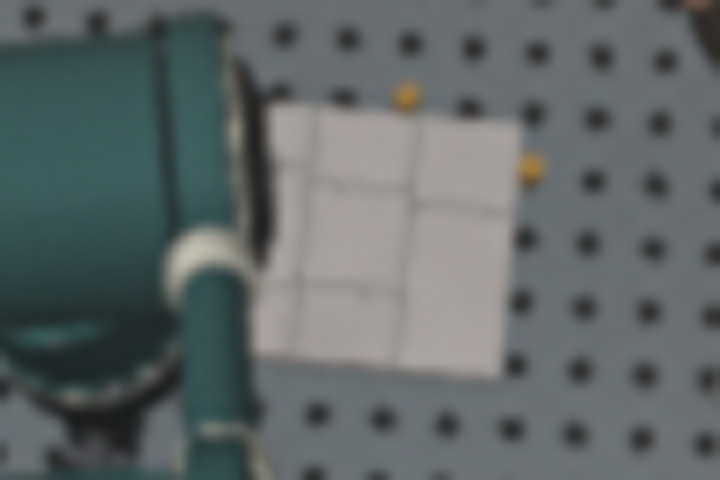

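View pics/scene12c.png

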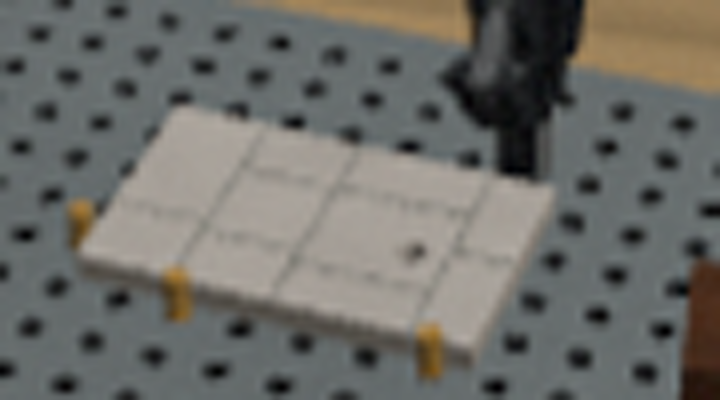

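The far end has come home, but the slab now looks about 1 mm off peg_near. I'll press mid-edge with a +x/-y diagonal, which beds near and side together.

```bash
python3 -m jog '[[[1,0,-1,0,0,0,0],[1,-2.5,-1.2,0,0,0,0],[1,-4.9,-1,0,0,0,0],[1,-4.9,-0.6,0,0,0,0],[1,-4.9,-0.6,0,0,0,0]]]'
python3 -m jog '[[[1,-0.05,0.15,0,0,0,0],[1,-0.1,0.3,0,0,0,0],[1,-0.1,0.3,0,0,0,0]]]'
python3 -m jog '[[[1,-0.1,0.1,0,0,0,0],[1,-0.1,0.1,0,0,0,0]]]'
python3 -m jog '[[[1,-0.1,0.1,0,0,0,0],[1,-0.1,0.1,0,0,0,0]]]'

```

```text
time: 20.7
tool_pos: [0.5071, 0.0062, 0.2077]
tcp_rot: [2.339, 2.096, 0.002]
wrist_force: [-0.3, -0.5, 0.6]
width: 0.001
time: 21.08
tool_pos: [0.5092, 0.005, 0.2073]
tcp_rot: [-2.338, -2.097, 0.0]
wrist_force: [-0.4, 1.7, 0.2]
width: 0.0
time: 21.32
tool_pos: [0.5099, 0.0035, 0.2072]
tcp_rot: [-2.338, -2.097, 0.001]
wrist_force: [-2.8, 2.4, 2.3]
width: 0.001
time: 21.58
tool_pos: [0.5103, 0.0028, 0.2071]
tcp_rot: [-2.338, -2.095, 0.002]
wrist_force: [-4.6, 4.3, 3.9]
width: -0.002
```

```bash
python3 -m jog '[[[1,-0.1,0.1,0,0,0,0],[1,-0.1,0.1,0,0,0,0]]]'
python3 -m jog '[[[1,-0.05,0.05,0,0,0,0],[1,-0.05,0.05,0,0,0,0]]]'
python3 - <<'E'
from h import *
p=np.load("deck.npy")
st=bot.read_state(); print(inv(p,st["tool_pos"][:2])*1e3,st["wrist_force"])
im=bot.read_camera("scene"); cv2.imwrite("pics/scene13.png",im[...,::-1]);im=cv2.imread("pics/scene13.png")
cv2.imwrite("pics/scene13c.png",cv2.resize(im[185:235,220:310],None,fx=8,fy=8,interpolation=cv2.INTER_CUBIC))
im=bot.read_camera("top"); cv2.imwrite("pics/top13.png",im[...,::-1]);im=cv2.imread("pics/top13.png")
cv2.imwrite("pics/top13c.png",cv2.resize(im[150:210,220:310],None,fx=8,fy=8,interpolation=cv2.INTER_CUBIC))
E
```

```text
time: 21.82
tool_pos: [0.5107, 0.002, 0.207]
tcp_rot: [-2.337, -2.093, 0.003]
wrist_force: [-7.2, 5.8, 5.3]
width: -0.0
time: 22.08
tool_pos: [0.5108, 0.0018, 0.207]
tcp_rot: [-2.336, -2.092, 0.003]
wrist_force: [-8.8, 8.9, 6.7]
width: 0.004
[[-64.7019  -3.6534]] [-8.7696  8.8882  6.6593]
```

View pics/top13c.png

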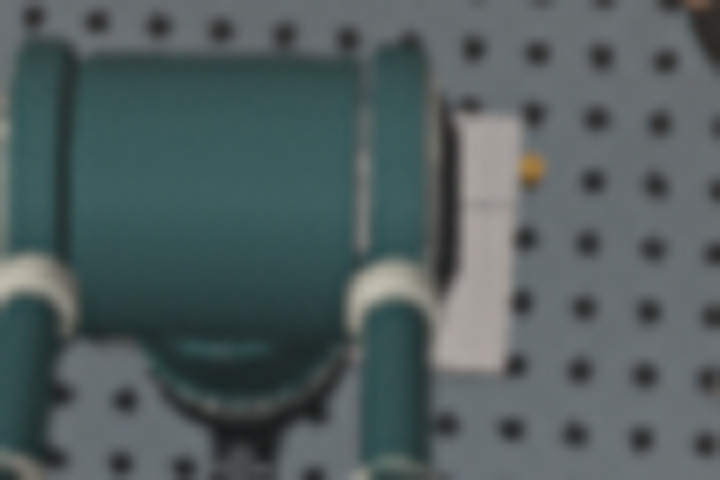

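View pics/scene13c.png

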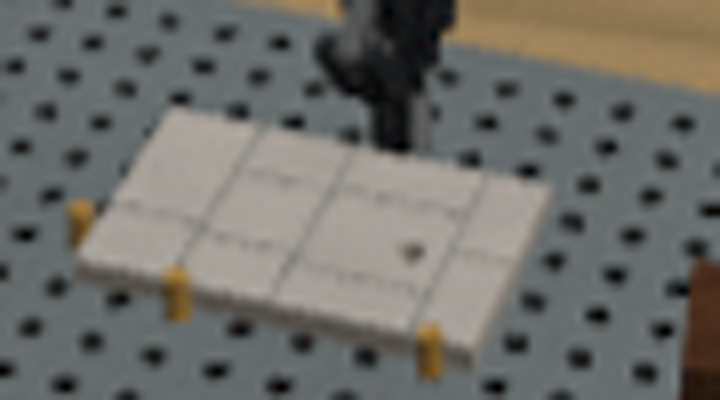

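Forces rose as expected with the slab bedded, so I'll back straight off and carry on to above the slim pin with the jaws part-open.

```bash
python3 -m jog '[[[1,0,-0.6,0,0,0,0],[1,0,-1.5,-2,0,0,0],[1,3,0,-6,0,0,0],[1,8,4,-9,0,0,0],[0.5,13,8,-9,0,0,0],[0.5,16.5,8.7,-9,0,0,0],[0.5,16.5,8.7,-9,0,0,0],[0.5,16.5,8.7,-9,0,0,0]]]'
python3 - <<'E'
from h import *
p=np.load("deck.npy")
st=bot.read_state(); print(inv(p,st["tool_pos"][:2])*1e3,st["tool_pos"],st["wrist_force"],st["width"])
im=bot.read_camera("scene"); cv2.imwrite("pics/scene14.png",im[...,::-1]);im=cv2.imread("pics/scene14.png")
cv2.imwrite("pics/scene14c.png",cv2.resize(im[140:260,220:360],None,fx=5.5,fy=5,interpolation=cv2.INTER_CUBIC))
im=bot.read_camera("top"); cv2.imwrite("pics/top14.png",im[...,::-1]);im=cv2.imread("pics/top14.png")
cv2.imwrite("pics/top14c.png",cv2.resize(im[150:210,220:310],None,fx=8,fy=8,interpolation=cv2.INTER_CUBIC))
E
```

```text
time: 23.18
tool_pos: [0.6167, 0.1548, 0.2969]
tcp_rot: [2.338, 2.097, -0.001]
wrist_force: [0.1, -0.2, 0.1]
width: 0.502
[[ 23.838  159.9647]] [0.6167 0.1548 0.2969] [ 0.0507 -0.2067  0.0651] 0.5024604995620788
```

View pics/top14c.png

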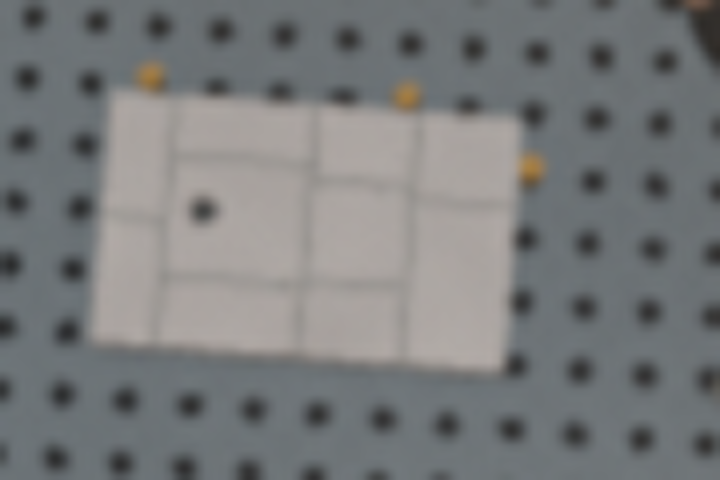

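View pics/scene14c.png

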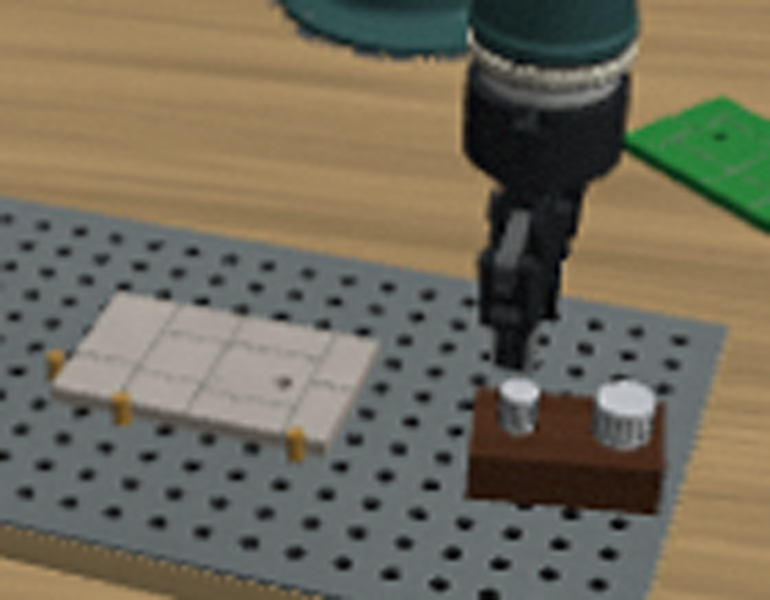

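```bash
cat >> h.py <<'E'
def slabpose(path):
    im=cv2.imread(path)[150:210,225:300]; g=cv2.resize(im,None,fx=8,fy=8,interpolation=cv2.INTER_CUBIC).astype(float)
    m=(g.sum(2)/3>135).astype(np.uint8); m=cv2.morphologyEx(m,cv2.MORPH_CLOSE,np.ones((25,25)))
    m=cv2.morphologyEx(m,cv2.MORPH_OPEN,np.ones((61,61)))
    c=max(cv2.findContours(m,cv2.RETR_EXTERNAL,cv2.CHAIN_APPROX_NONE)[0],key=cv2.contourArea)[:,0]
    X=unproj("top",full(c,8,225,150),.042)[:,:2]
    def f(q):
        a=inv(q[:3],X); hx=a[:,0]+.05; hy=a[:,1]-.08
        return np.maximum(abs(hx)-.05-q[3],abs(hy)-.08-q[3])
    p=np.load("deck.npy"); q0=[*T(p,[.045,-.095])[0],p[2],0]
    r=least_squares(f,q0,loss="soft_l1",f_scale=.0005)
    q=r.x; print("slab in deck mm",(inv(p,q[:2])*1e3).round(2),"rot",round(q[2]-p[2],4),"grow",q[3]*1e3,"rms",np.sqrt((f(q)**2).mean())*1e3)
    print("swing",(inv(p,T(q,[0,.145]))*1e3).round(2)); return q
E
python3 - <<'E'
from h import *
for n in (11,14): slabpose(f"pics/top{n}.png")
s=bot.read_state(); R=Ro.from_rotvec(s["tcp_rot"])
# pin head from scene: crop full coords
uv=np.array([[(519+.5)/5.5-.5+220,(385+.5)/5-.5+140]])
print("scene head", unproj("scene",uv,.09)[:,:2])
print("grasp/tip proj scene",proj("scene",s["tool_pos"]+R.apply([0,0,.168])))
E
```

```text
slab in deck mm [[ 46.22 -94.39]] rot 0.0209 grow -0.2899077383184076 rms 0.5031169176838938
swing [[43.2  50.57]]
slab in deck mm [[ 45.65 -94.67]] rot 0.0065 grow -0.3238210105870697 rms 0.5920915300842582
swing [[44.71 50.33]]
scene head [[0.6139 0.1541]]
grasp/tip proj scene [[314.7233 206.3199]]
```

The slab fits well: corner at (45.7, -94.7), 0.0065 rad, swing point x 44.7, all inside the limits. In the block, the slim pin is the narrower head at scene crop (519,400) and the stout one is at (626,415). The jaws are over the slim one. I'll descend and grip gently.

```bash
python3 -m jog '[[[0.5,0,0,2.5,0,0,0],[0.5,0,0,4.2,0,0,0],[0.5,0,0,5.2,0,0,0],[0.5,0,0,5.8,0,0,0],[0.5,0,0,5.8,0,0,0]]]' 25
python3 - <<'E'
from h import *
st=bot.read_state(); print(st["tool_pos"],st["wrist_force"],st["width"])
im=bot.read_camera("scene"); cv2.imwrite("pics/scene15.png",im[...,::-1]);im=cv2.imread("pics/scene15.png")
cv2.imwrite("pics/scene15c.png",cv2.resize(im[180:260,270:370],None,fx=7,fy=7,interpolation=cv2.INTER_CUBIC))
E
```

```text
time: 23.9
tool_pos: [0.6168, 0.1551, 0.2391]
tcp_rot: [-2.339, -2.097, 0.001]
wrist_force: [0.1, 0.7, -0.4]
width: 0.498
[0.6168 0.1551 0.2391] [ 0.144   0.7032 -0.4429] 0.49833862638699244
```

View pics/scene15c.png

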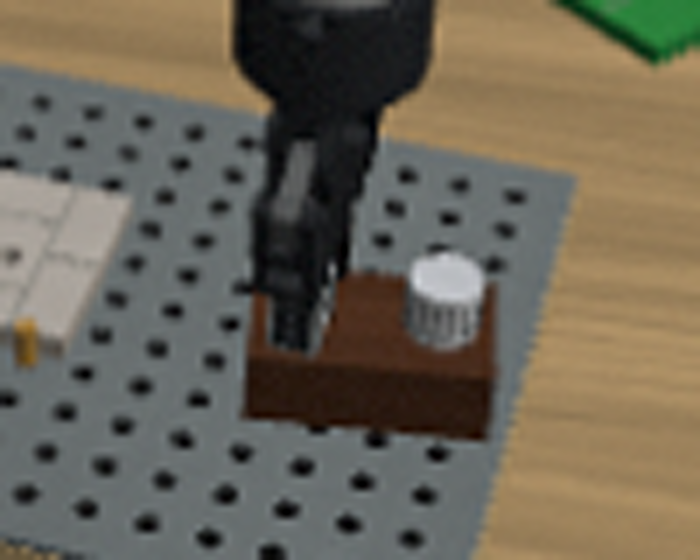

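```bash
python3 - <<'E'
from h import *
d=np.array([np.cos(-.109),np.sin(-.109),0])
P=np.array([.6168,.1551,.078]); 
for k in(0,.022,.03): print(((proj("scene",P+d*k)-[270,180]+.5)*7).round(0))
# head from initial scene0 crop (165,175,x4): head top ellipse center ~ (597,171)
print(unproj("scene",full([(597,171)],4,165,175),.09))
print(((full([(597,171)],4,165,175)-[270,180]+.5)*7), ((proj("scene",[.6151,.1563,.09])-[270,180]+.5)*7))
E
```

```text
[[311. 287.]]
[[298. 321.]]
[[293. 334.]]
[[0.6174 0.1544 0.09  ]]
[[310.625 265.125]] [[316.1415 262.261 ]]
```

The fingers bracket the slim head, and its scene estimate (0.617, 0.154) agrees with the tool position. I'll close.

```bash
python3 -m jog '[[[0.7,0,0,0,0,0,0],[0.85,0,0,0,0,0,0],[0.85,0,0,0,0,0,0],[0.85,0,0,0,0,0,0],[0.85,0,0,0,0,0,0]]]' 25
python3 -m jog '[[[0.95,0,0,-0.5,0,0,0],[0.95,0,0,-0.5,0,0,0]]]' 30
```

```text
time: 24.58
tool_pos: [0.6173, 0.1554, 0.2402]
tcp_rot: [2.339, 2.097, 0.002]
wrist_force: [-0.7, 1.0, 4.0]
width: 0.224
time: 24.82
tool_pos: [0.6167, 0.1552, 0.2442]
tcp_rot: [-2.339, -2.097, 0.001]
wrist_force: [0.6, -0.7, 0.4]
width: 0.22
```

```bash
python3 -m jog '[[[0.95,0,0,-2,0,0,0],[0.95,0,0,-4,0,0,0],[0.95,0,0,-6,0,0,0],[0.95,0,0,-6,0,0,0]]]' 30
python3 - <<'E'
from h import *
st=bot.read_state(); print(st["tool_pos"],st["wrist_force"],st["width"])
im=bot.read_camera("scene"); cv2.imwrite("pics/scene16.png",im[...,::-1]);im=cv2.imread("pics/scene16.png")
cv2.imwrite("pics/scene16c.png",cv2.resize(im[165:245,270:370],None,fx=7,fy=7,interpolation=cv2.INTER_CUBIC))
E
```

```text
time: 25.32
tool_pos: [0.6181, 0.1555, 0.3082]
tcp_rot: [2.337, 2.095, 0.009]
wrist_force: [-0.6, -0.3, -1.1]
width: 0.218
[0.6181 0.1555 0.3082] [-0.5545 -0.2982 -1.1049] 0.21792967846462502
```

View pics/scene16c.png

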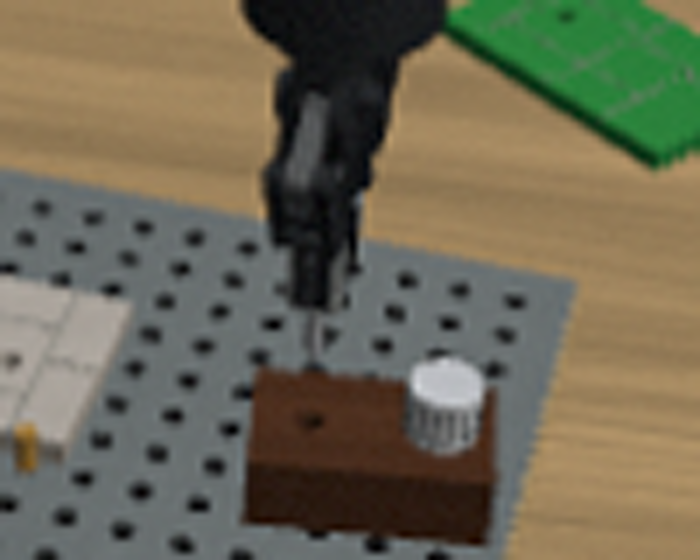

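The slim pin is held with its shaft hanging below the fingers (crop 313,305 to 314,362). The hole is empty at (312,421) and the stout pin is still in place. I'll move to about 30 mm above the slab hole.

```bash
python3 - <<'E'
from h import *
st=bot.read_state(); P=st["tool_pos"]; R=Ro.from_rotvec(st["tcp_rot"])
print(full([(314,362)],7,270,165))
for L in(.165,.19,.195,.2,.205,.21): print(L,proj("scene",P+R.apply([0,0,L])),(P+R.apply([0,0,L]))[2])
pt=np.load("deck.npy"); ps=np.array([.5784,-.0037,-.1082])
print("deckhole top",T(pt,[0,.025]),"scene",T(ps,[0,.025]))
for g in (T(pt,[0,.025])[0],T(ps,[0,.025])[0]): rows([*g,.308],pt[2],st)
E
```

```text
[[314.4286 216.2857]]
0.165 [[315.4887 203.2159]] 0.1414693312187974
0.19 [[314.8798 210.3171]] 0.11646948752859027
0.195 [[314.7595 211.7133]] 0.11146951879054884
0.2 [[314.6397 213.1016]] 0.10646955005250738
0.205 [[314.5203 214.4821]] 0.10146958131446598
0.21 [[314.4015 215.8547]] 0.09646961257642456
deckhole top [[0.5783 0.0233]] scene [[0.5811 0.0212]]
shift cm [-13.56  -2.46  -0.18] turn [ 0.003 -0.001  0.   ] t 25.38 tool [0.6174 0.1554 0.3065] F [ 0.12  0.23 -1.33]
shift cm [-13.74  -2.15  -0.18] turn [ 0.003 -0.001  0.   ] t 25.38 tool [0.6174 0.1554 0.3065] F [ 0.12  0.23 -1.33]
```

```bash
python3 -m jog '[[[0.95,-4,-0.7,0,0,0,0],[0.95,-8,-1.4,0,0,0,0],[0.95,-12,-2,0,0,0,0],[0.95,-13.65,-2.2,1,0,0,0],[0.95,-13.65,-2.2,3.1,0,0,0],[0.95,-13.65,-2.2,3.1,0,0,0],[0.95,-13.65,-2.2,3.1,0,0,0]]]' 30
python3 - <<'E'
from h import *
st=bot.read_state(); print(st["tool_pos"],st["tcp_rot"],st["wrist_force"],st["width"])
im=bot.read_camera("scene"); cv2.imwrite("pics/scene17.png",im[...,::-1]);im=cv2.imread("pics/scene17.png")
cv2.imwrite("pics/scene17c.png",cv2.resize(im[170:230,240:310],None,fx=10,fy=10,interpolation=cv2.INTER_CUBIC))
im=bot.read_camera("top"); cv2.imwrite("pics/top17.png",im[...,::-1]);im=cv2.imread("pics/top17.png")
cv2.imwrite("pics/top17c.png",cv2.resize(im[120:240,165:345],None,fx=4.4,fy=4.4,interpolation=cv2.INTER_CUBIC))
E
```

```text
time: 26.25
tool_pos: [0.5803, 0.0224, 0.2731]
tcp_rot: [-2.338, -2.097, 0.001]
wrist_force: [-0.1, 0.1, 0.2]
width: 0.222
[0.5803 0.0224 0.2731] [-2.3382 -2.0974  0.0006] [-0.059   0.1032  0.1905] 0.22170545393280908
```

View pics/scene17c.png

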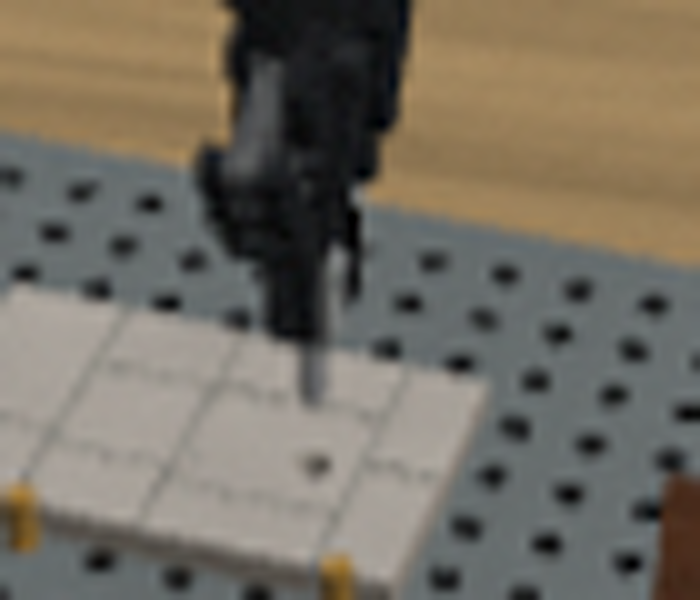

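View pics/top17c.png

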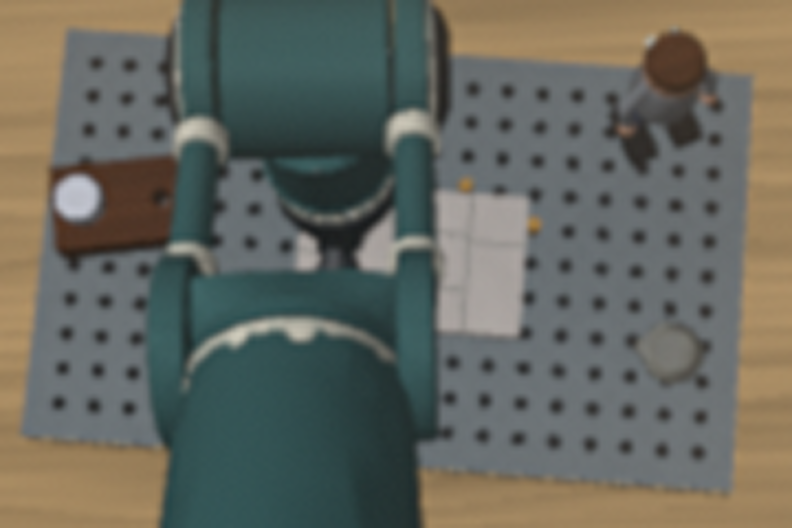

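```bash
python3 - <<'E'
from h import *
st=bot.read_state(); P=st["tool_pos"]; R=Ro.from_rotvec(st["tcp_rot"]); print(P)
seen=full([(314,402)],10,240,170); tip=P+R.apply([0,0,.206])
print("seen",seen,"pred",proj("scene",tip),"lower rim",proj("scene",tip+[.004,0,0]))
hole=full([(316,464)],10,240,170); print("hole by scene",unproj("scene",hole,.042),"pin on slab plane",proj("scene",[*tip[:2],.042]),hole)
pt=np.load("deck.npy"); q=slabpose("pics/top14.png"); print("slab hole by top",T(q,[-.045,.12]))
h=full([(204,211)],8,220,150); print("top hole px",h,unproj("top",h,.042))
for z in(.09,): 
  print("pin head top cam", unproj("top",full([(155,187)],4.4,165,120),z))
E
```

```text
[0.5807 0.0224 0.274 ]
seen [[270.95 209.75]] pred [[271.0757 209.2212]] lower rim [[270.7873 210.043 ]]
hole by scene [[0.5812 0.0227 0.042 ]] pin on slab plane [[271.0891 215.8868]] [[271.15 215.95]]
slab in deck mm [[ 45.65 -94.67]] rot 0.0065 grow -0.3238210105870697 rms 0.5920915300842582
swing [[44.71 50.33]]
slab hole by top [[0.5781 0.0233]]
top hole px [[245.0625 175.9375]] [[0.5778 0.0232 0.042 ]]
pin head top cam [[0.6151 0.1563 0.09  ]]
```

The pin tip (crop 314,402) is right above the hole (316,464). The scene estimate gives (0.581, 0.0227), the bias-corrected top estimate (0.580, 0.0224), and the tool is at (0.5807, 0.0224). I'll lower it slowly.

```bash
python3 -m jog '[[[0.95,0,0,0.8,0,0,0],[0.95,0,0,1.6,0,0,0],[0.95,0,0,2.3,0,0,0],[0.95,0,0,2.3,0,0,0]]]' 30
python3 -m jog '[[[0.95,0,0,0.15,0,0,0],[0.95,0,0,0.3,0,0,0],[0.95,0,0,0.3,0,0,0]]]'
python3 -m jog '[[[0.95,0,0,0.15,0,0,0],[0.95,0,0,0.3,0,0,0],[0.95,0,0,0.3,0,0,0]]]'

```

```text
time: 26.85
tool_pos: [0.5796, 0.0219, 0.2492]
tcp_rot: [-2.338, -2.096, 0.002]
wrist_force: [-0.3, 0.1, -0.6]
width: 0.222
time: 27.22
tool_pos: [0.5802, 0.0219, 0.2475]
tcp_rot: [2.339, 2.097, 0.0]
wrist_force: [0.4, 0.8, 0.3]
width: 0.215
time: 27.6
tool_pos: [0.58, 0.0219, 0.2442]
tcp_rot: [-2.339, -2.097, 0.001]
wrist_force: [0.4, 0.8, -0.8]
width: 0.22
```

```bash
python3 -m jog '[[[0.95,0,0,0.15,0,0,0],[0.95,0,0,0.3,0,0,0],[0.95,0,0,0.3,0,0,0]]]'
python3 -m jog '[[[0.95,0,0,0.15,0,0,0],[0.95,0,0,0.3,0,0,0],[0.95,0,0,0.3,0,0,0]]]'
python3 -m jog '[[[0.95,0,0,0.15,0,0,0],[0.95,0,0,0.3,0,0,0],[0.95,0,0,0.3,0,0,0]]]'

```

```text
time: 27.98
tool_pos: [0.58, 0.0219, 0.2411]
tcp_rot: [-2.339, -2.097, 0.001]
wrist_force: [-0.0, -0.3, -0.1]
width: 0.22
time: 28.35
tool_pos: [0.5801, 0.0219, 0.2382]
tcp_rot: [-2.339, -2.097, 0.0]
wrist_force: [0.5, -0.3, -0.2]
width: 0.221
time: 28.72
tool_pos: [0.58, 0.022, 0.2351]
tcp_rot: [-2.339, -2.097, 0.001]
wrist_force: [0.7, -0.6, -0.8]
width: 0.221
```

```bash
python3 -m jog '[[[0.95,0,0,0.15,0,0,0],[0.95,0,0,0.3,0,0,0],[0.95,0,0,0.3,0,0,0]]]'
python3 -m jog '[[[0.95,0,0,0.15,0,0,0],[0.95,0,0,0.3,0,0,0],[0.95,0,0,0.3,0,0,0]]]'
python3 -m jog '[[[0.95,0,0,0.15,0,0,0],[0.95,0,0,0.3,0,0,0],[0.95,0,0,0.3,0,0,0]]]'

```

```text
time: 29.1
tool_pos: [0.58, 0.0219, 0.2322]
tcp_rot: [-2.339, -2.097, 0.0]
wrist_force: [0.3, -0.4, -0.2]
width: 0.222
time: 29.48
tool_pos: [0.5801, 0.0219, 0.2292]
tcp_rot: [-2.339, -2.097, 0.0]
wrist_force: [-0.1, -0.7, -1.0]
width: 0.222
time: 29.85
tool_pos: [0.5801, 0.0219, 0.2262]
tcp_rot: [-2.339, -2.097, 0.0]
wrist_force: [-0.4, -0.5, -1.3]
width: 0.221
```

```bash
python3 -m jog '[[[0.95,0,0,0.2,0,0,0],[0.95,0,0,0.4,0,0,0],[0.95,0,0,0.5,0,0,0],[0.95,0,0,0.5,0,0,0]]]'
python3 -m jog '[[[0.95,0,0,0.1,0,0,0],[0.95,0,0,0.15,0,0,0],[0.95,0,0,0.15,0,0,0]]]'
python3 -m jog '[[[0.95,0,0,0.07,0,0,0],[0.95,0,0,0.07,0,0,0]]]'

```

```text
time: 30.35
tool_pos: [0.5801, 0.0219, 0.2213]
tcp_rot: [-2.339, -2.097, 0.0]
wrist_force: [-0.2, 0.0, -0.2]
width: 0.221
time: 30.72
tool_pos: [0.5801, 0.0219, 0.2198]
tcp_rot: [-2.339, -2.097, 0.0]
wrist_force: [-0.5, 0.9, -0.4]
width: 0.216
time: 30.98
tool_pos: [0.5801, 0.0219, 0.2191]
tcp_rot: [2.339, 2.097, -0.0]
wrist_force: [-0.1, -0.4, -0.8]
width: 0.225
```

```bash
python3 -m jog '[[[0.95,0,0,0.07,0,0,0],[0.95,0,0,0.07,0,0,0]]]'
python3 -m jog '[[[0.95,0,0,0.05,0,0,0],[0.95,0,0,0.05,0,0,0]]]'

```

```text
time: 31.22
tool_pos: [0.5801, 0.0219, 0.2184]
tcp_rot: [-2.339, -2.097, 0.0]
wrist_force: [-0.5, -1.4, -1.1]
width: 0.222
time: 31.48
tool_pos: [0.5802, 0.0219, 0.2183]
tcp_rot: [2.339, 2.097, 0.0]
wrist_force: [-2.1, 0.8, 2.8]
width: 0.218
```

Fz rose to +2.8 N, which means the head is on the slab at the predicted height (0.218). I'll open the jaws and rise straight up.

```bash
python3 -m jog '[[[0.65,0,0,0,0,0,0],[0.55,0,0,0,0,0,0],[0.5,0,0,0,0,0,0],[0.5,0,0,0,0,0,0]]]'
python3 -m jog '[[[0.5,0,0,-0.5,0,0,0],[0.5,0,0,-1.5,0,0,0],[0.5,0,0,-4,0,0,0],[0.5,0,0,-9,0,0,0],[0.5,8,-8,-12,0,0,0],[0.5,14,-14,-14,0,0,0],[0.5,17,-16,-14,0,0,0],[0.5,17,-16,-14,0,0,0],[0.5,17,-16,-14,0,0,0]]]'
python3 - <<'E'
from h import *
st=bot.read_state(); print(st["tool_pos"],st["wrist_force"],st["width"])
im=bot.read_camera("scene"); cv2.imwrite("pics/scene18.png",im[...,::-1]);im=cv2.imread("pics/scene18.png")
cv2.imwrite("pics/scene18c.png",cv2.resize(im[165:275,165:360],None,fx=4,fy=4,interpolation=cv2.INTER_CUBIC))
im=bot.read_camera("top"); cv2.imwrite("pics/top18.png",im[...,::-1]);im=cv2.imread("pics/top18.png")
cv2.imwrite("pics/top18c.png",cv2.resize(im[150:210,220:310],None,fx=8,fy=8,interpolation=cv2.INTER_CUBIC))
slabpose("pics/top18.png")
E
```

```text
time: 31.98
tool_pos: [0.5802, 0.0219, 0.2179]
tcp_rot: [2.339, 2.097, 0.0]
wrist_force: [-0.1, -0.2, -0.0]
width: 0.498
time: 33.1
tool_pos: [0.438, 0.2106, 0.3599]
tcp_rot: [2.334, 2.103, 0.005]
wrist_force: [0.1, 0.2, -0.5]
width: 0.5
[0.438  0.2106 0.3599] [ 0.1071  0.2284 -0.5432] 0.4998739299366374
slab in deck mm [[ 45.62 -94.63]] rot 0.0057 grow -0.6303197749152119 rms 0.597933386738085
swing [[44.79 50.37]]
```

View pics/scene18c.png

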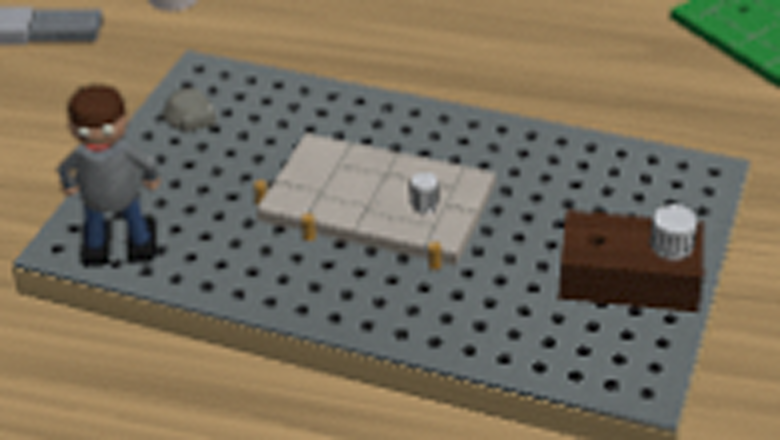

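View pics/top18c.png

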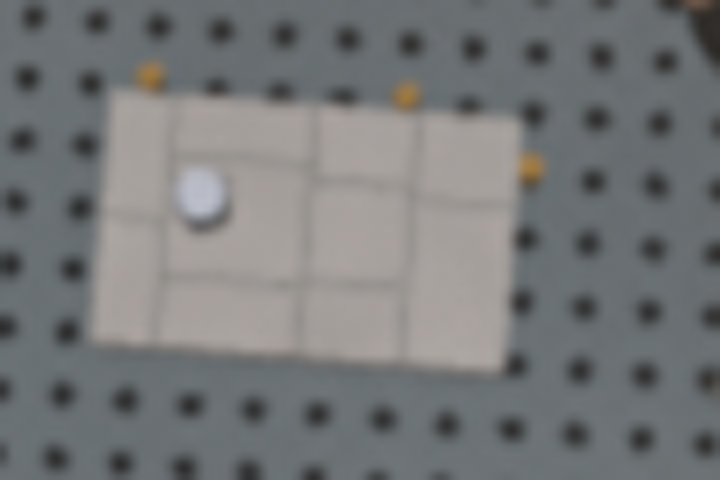

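```bash
python3 - <<'E'
from h import *
p=np.load("deck.npy"); ps=np.array([.5784,-.0037,-.1082])
print("top",inv(p,unproj("top",full([(201,194)],8,220,150),.068)[:,:2])*1e3)
print("scene",inv(ps,unproj("scene",full([(425,181)],4,165,165),.068)[:,:2])*1e3)
s=bot.read_state(); print(s["time"],abs(s["joint_vel"]).max())
bot.finish_job()
E
```

```text
top [[ 0.8082 24.8419]]
scene [[ 2.7835 26.6838]]
33.2 0.03317922212612786
the job is handed in; nothing more can be done
```

I squared the slab up on its three pegs, moved the slim pin from the block into the slab's hole, and handed the job in at 33.2 s of the 67 s allowed. `finish_job` gives no verdict, so the checks below are my own.

**What I did**
- **Set against peg_side:** I slid the slab's corner against peg_side while it was still askew; the wrist read about 6 N.
- **Turned and bedded:** I then swung the slab round from the opposite corner. The first bedding left it about 0.03 rad short of square, and the top camera showed the gap at peg_far. I pressed again at the corner and at mid-edge; the highest wrist reading was about 14 N, taken between moves only.
- **Pin:** I gripped the slim pin, lowered it through the slab into the deck with almost no resistance until the head touched down at about 3 N, then let go and backed away.

**Last checks**
- **Slab:** the top camera puts the slab corner at deck (45.6, -94.6) mm, turned 0.006 rad, with the swing point at x 44.8 mm. All are inside the limits.
- **Pin:** the head touched down at the height predicted for a seated pin. The top camera puts its head at deck (0.8, 24.8) mm against the hole at (0, 25).
- **Bystanders:** the stout pin, puppet and rock look unmoved in the final close-ups. I did not measure them, and I did not check the brush, driver, tape, glue or pot again at the end.

**Disagreements**
- The scene camera puts the pin head at (2.8, 26.7) mm, about 3 mm from the hole. I read that pixel only roughly.
- The two cameras differ by up to 3 mm in world position throughout. I used the scene camera for lining up the pin because it matched the robot, and the top camera for the slab.

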